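# Turn the coaster tiles glaze up with the turner and set the cups out

## Robot

A 6-joint arm with a two-finger parallel gripper is mounted at the origin on the work surface. World frame = base frame: x ahead of the robot, y to its left, z up, the work surface at z = 0. Lengths are in m, angles in rad, forces in N, time in s.
With the tool pointing down it reaches from about 0.3 to 0.75 m from the base axis. Payload 8.5 kg.
Tool frame: the origin (TCP) lies between the finger pads; the fingertips stand 22 mm ahead of it and the grasp point (between the pads) lies 3 mm ahead of it; z points along the fingers, x is the direction in which the jaws open and shut, and the axes are right-handed (so a half turn about z gives the same grasp; the last joint's range is limited). The gripper opens to 88 mm and grips with 3 to 60 N. Pads are 18 mm wide; open, the fingers measure 123 mm over their backs; the gripper's body (75 mm by 187 mm) begins 45 mm behind the grasp point.
Start: joints at [-1.368, 0.381, 1.297, -0, 1.464, -0.215], TCP at [0.223, -0.503, 0.261] pointing down, gripper open.
Joint ranges: [-3.11, 3.11], [-0.89, 2.33], [0.22, 2.48], [-1.42, 4.56], [0.17, 2.85], [-2.88, 2.88]. Speed limits (rad/s): [2.39, 2.39, 3.14, 3.14, 3.14, 3.14].

## Interface

Orientations are given as a rotation vector (axis times angle).
In Python, from cell import read_state, grab_frame, finish_job, boxes_of, masks_of gives the robot as it stands.
- The arm moves only by the tool jog_arm, never from a script. Its argument "increments" is a list of rows, each a list of 6 numbers: the shift along the tool's x, y, z in m, then the turn, a rotation vector about the tool's x, y, z in rad. A call has 1 to 20 rows; each row is the pose to reach, as a shift and turn from the pose commanded when the call began, along the tool's axes at that moment; what a row does not reach only later rows make up. A row lasts 1/12 s, in which the tool goes at most 41.7 mm and 7.16 degrees, less where a joint would pass 70% of its speed; a pose out of reach is approached as far as the arm can. A call with a gripper value outside its range is refused whole. "fingers" is the closure, from 0 (fully open) to 1 (shut), set as the call begins (left out, the last holds). The fingers move at their own pace and stop on an object; "newtons" is the grip in N (left out, the last holds). Time passes only in rows, so rows that repeat a pose let the fingers close. It gives the time, the measured TCP pose, the force and the opening at its end, in the units of the state.
- read_state(): the state, without advancing time (a new reading comes with each control period).
- grab_frame(name): name is "scene" or "top"; returns a dict with "color" (480x640x3 uint8, blue, green, red), "mtx" (3x3 intrinsics, pixels), "k1" (the pictures are not rectified: a ray, as slopes to the right and down, at radius r is drawn at 1 + k1 r^2 times it, then the intrinsics apply), "world_from_camera" (4x4, takes a point from camera to world coordinates). Camera axes: x right, y down, z forward; pixel columns grow to the right and rows downward; lengths in m; the calibration is good to about 2 mm. A picture is of the moment at which its call begins. There is no depth.
- finish_job(): hands the job in, once; it reports no verdict.
Trained networks look in a picture, given as the dict that the camera call returned (one of the last four; its "shot" number tells which), for a name from the list of things; names that differ only in an ending like _2 or _b are one class to them, and where a whole thing is asked for, a point or a joint stands for the part that bears it (a point fixed in the world has none). Each returns a list of dicts, best first, with "conf" (0 to 1); they miss things now and then, are a little off and sometimes report something else, mostly with a low value. They report only what shows in the picture. A call takes as long as a camera call. They do not tell look-alikes from the thing itself.
- boxes_of(picture, label): "at" ([x, y, z] in m, in the coordinates of the camera as it stood for that picture, good to about 4 mm: the middle of the surface that is visible of it).
- masks_of(picture, label): "region" (480x640 bool, what is visible of it).
The state is a dict: "clock": time; "qpos": joint angles; "qd": joint speeds; "effort": joint torques, N m; "position": TCP position; "ee_rot": TCP orientation; "ft_force": force on the tool from outside, world axes, zero at the start; "ft_torque": the same for the moment, N m; "width": opening from 0.0 (shut) to 1.0 (fully open).
Only numpy, scipy, OpenCV 4.12 (cv2) and the standard library are available. Lean on these libraries where they do the work, as an engineer would, in place of code of your own. Each camera call takes 0.05 s, during which the arm holds its last target.

## Task

The coaster tiles have dried glaze side down on the drying board: take the turner from its mat and turn every tile over with it so that all lie flat on the board glaze up - do not turn a tile with the fingers. When all are turned, pick the two aluminium cups out of the cluttered crate, leaving the other things in there, and stand one upright on the middle of the blue tile and the other on the middle of the white tile; the turner must end up lying flat on its orange mat again, and the canister and bowl stay where they are.

Things in the scene. Friction and masses are not known exactly. Their poses are not given: they have to be found in the camera images.
- board: fixed drying board, 220 mm (x) by 440 mm (y), 30 mm thick, with an end rail 8 mm thick and 25 mm high along each short end (y = -220 and +220 mm); top of grippy black rubber (things hardly slide on it). Origin: centre of its underside, on the bench top; its front long side (local -x) faces the robot.
- mat: fixed flat orange mat, 130 mm (x) by 320 mm (y), 4 mm thick, on the bench in front of the board. Origin: centre of its underside.
- turner: loose flat turner, 160 g, along its own x, z up, underside all flush. Wooden handle 18 mm wide (y), 28 mm high, x = -55 to 45 mm; neck 6 mm high; steel blade x = 80 to 150 mm, 60 mm wide, 3 mm thick, front edge at x = 150 mm. Origin: on the underside below the handle, near the balance point. Starts on the mat, roughly along the mat's y, blade to the robot's left.
- turner_grip (a point): middle of the handle's height above the turner's origin, 14 mm over its underside.
- turner_edge (a point): middle of the blade's front edge.
- tile_blue: square stoneware coaster tile 80 x 80 x 8 mm, about 110 g, blue glaze on one face, bare brown terracotta with three dark grooves on the other. Origin: its centre; x and y along its sides; +z leaves through the bare face. At the start it lies on the board bare side up (z up), its -x side sticking out 21 to 27 mm past the board's front edge, its sides within 0.08 rad of the board's. Always present.
- tile_white: square stoneware coaster tile 80 x 80 x 8 mm, about 110 g, white glaze on one face, bare brown terracotta with three dark grooves on the other. Origin: its centre; x and y along its sides; +z leaves through the bare face. At the start it lies on the board bare side up (z up), its -x side sticking out 21 to 27 mm past the board's front edge, its sides within 0.08 rad of the board's. Always present.
- tile_green: square stoneware coaster tile 80 x 80 x 8 mm, about 110 g, green glaze on one face, bare brown terracotta with three dark grooves on the other. Origin: its centre; x and y along its sides; +z leaves through the bare face. At the start it lies on the board bare side up (z up), its -x side sticking out 21 to 27 mm past the board's front edge, its sides within 0.08 rad of the board's. May be absent.
- tile_yellow: square stoneware coaster tile 80 x 80 x 8 mm, about 110 g, yellow glaze on one face, bare brown terracotta with three dark grooves on the other. Origin: its centre; x and y along its sides; +z leaves through the bare face. At the start it lies on the board bare side up (z up), its -x side sticking out 21 to 27 mm past the board's front edge, its sides within 0.08 rad of the board's. May be absent.
- crate: fixed open wooden crate, 280 mm (x) by 200 mm (y), 35 mm high, walls and floor 5 mm, at the left or the right side in front. Origin: centre of its underside.
- cup_a: squat open aluminium cup, 45 mm high, 60 mm across at the rim and 56 mm near the foot, wall 3 mm, 100 g, standing upright in the crate. Origin: centre of its underside, z up when upright. 
- cup_b: the other cup, just the same: squat open aluminium cup, 45 mm high, 60 mm across at the rim and 56 mm near the foot, wall 3 mm, 100 g, standing upright in the crate. Origin: centre of its underside, z up when upright. 
- tin: red tin, 44 mm across, 50 mm high, in the crate. Origin: centre of its underside, z up when upright. 
- stopper: cork stopper, 36 mm across at the foot, 46 mm at the top, 40 mm high, in the crate. Origin: centre of its underside, z up when upright. 
- shaker: wooden shaker, 42 mm across, 58 mm high, in the crate. Origin: centre of its underside, z up when upright. 
- mortar: fixed stone mortar 136 mm across and 85 mm high with a hardwood pestle leaning in it (top about 150 mm up), on the side opposite the crate. Origin: centre of its underside.
- canister: clear acrylic canister, 90 mm across, 130 mm high, to be left alone. Origin: centre of its underside, z up when upright. 
- bowl: white ceramic bowl, 120 mm across, 50 mm high, to be left alone. Origin: centre of its underside, z up when upright. 
There are look-alikes about, which are no part of the job. What is shaped like the tile_blue but red is not meant. What is shaped like the tin but yellow is not meant.

How it is judged:
On the way, in this order (a step that is already met when the one before it is completed fails the run):
1. a tile is raised on the turner (((angle between tile_blue's own z axis and vertical above 0.35 rad and contact force between turner and tile_blue above 0.05 N) or (angle between tile_white's own z axis and vertical above 0.35 rad and contact force between turner and tile_white above 0.05 N) or (angle between tile_green's own z axis and vertical above 0.35 rad and contact force between turner and tile_green above 0.05 N) or (angle between tile_yellow's own z axis and vertical above 0.35 rad and contact force between turner and tile_yellow above 0.05 N))).
2. every tile lies flat on the board, glaze up (angle between each of tile_blue, tile_white, tile_green, tile_yellow's own z axis and vertical above 3 rad and linear speed of each of tile_blue, tile_white, tile_green, tile_yellow below 0.02 m/s and z of tile_blue in the frame of board between 0.03 and 0.038 m and x of tile_blue in the frame of board between -0.1 and 0.1 m and y of tile_blue in the frame of board between -0.2 and 0.2 m and z of tile_white in the frame of board between 0.03 and 0.038 m and x of tile_white in the frame of board between -0.1 and 0.1 m and y of tile_white in the frame of board between -0.2 and 0.2 m and z of tile_green in the frame of board between 0.03 and 0.038 m and x of tile_green in the frame of board between -0.1 and 0.1 m and y of tile_green in the frame of board between -0.2 and 0.2 m and z of tile_yellow in the frame of board between 0.03 and 0.038 m and x of tile_yellow in the frame of board between -0.1 and 0.1 m and y of tile_yellow in the frame of board between -0.2 and 0.2 m), for 0.2 s.
3. one cup stands on the middle of the blue tile and the other on the white one, let go ((((horizontal distance between cup_a and tile_blue below 0.02 m and angle between cup_a's own z axis and vertical below 0.08 rad and linear speed of cup_a below 0.02 m/s and contact force between the fingers and cup_a below 0.05 N and z of cup_a in the frame of board between 0.034 and 0.043 m) and (horizontal distance between cup_b and tile_white below 0.02 m and angle between cup_b's own z axis and vertical below 0.08 rad and linear speed of cup_b below 0.02 m/s and contact force between the fingers and cup_b below 0.05 N and z of cup_b in the frame of board between 0.034 and 0.043 m)) or ((horizontal distance between cup_a and tile_white below 0.02 m and angle between cup_a's own z axis and vertical below 0.08 rad and linear speed of cup_a below 0.02 m/s and contact force between the fingers and cup_a below 0.05 N and z of cup_a in the frame of board between 0.034 and 0.043 m) and (horizontal distance between cup_b and tile_blue below 0.02 m and angle between cup_b's own z axis and vertical below 0.08 rad and linear speed of cup_b below 0.02 m/s and contact force between the fingers and cup_b below 0.05 N and z of cup_b in the frame of board between 0.034 and 0.043 m)))), for 0.2 s.
At the end, for the whole second after the job is handed in: All tiles flat on the board, glaze up, centres 10 mm or more inside its edges; cup upright, let go, within 20 mm of the blue tile's middle; turner flat with grip point and blade edge over the mat (5 mm past its ends allowed); tin, stopper and shaker still in the crate (all of step 2 and (((horizontal distance between cup_a and tile_blue below 0.02 m and angle between cup_a's own z axis and vertical below 0.08 rad and linear speed of cup_a below 0.02 m/s and contact force between the fingers and cup_a below 0.05 N and z of cup_a in the frame of board between 0.034 and 0.043 m) and (horizontal distance between cup_b and tile_white below 0.02 m and angle between cup_b's own z axis and vertical below 0.08 rad and linear speed of cup_b below 0.02 m/s and contact force between the fingers and cup_b below 0.05 N and z of cup_b in the frame of board between 0.034 and 0.043 m)) or ((horizontal distance between cup_a and tile_white below 0.02 m and angle between cup_a's own z axis and vertical below 0.08 rad and linear speed of cup_a below 0.02 m/s and contact force between the fingers and cup_a below 0.05 N and z of cup_a in the frame of board between 0.034 and 0.043 m) and (horizontal distance between cup_b and tile_blue below 0.02 m and angle between cup_b's own z axis and vertical below 0.08 rad and linear speed of cup_b below 0.02 m/s and contact force between the fingers and cup_b below 0.05 N and z of cup_b in the frame of board between 0.034 and 0.043 m))) and angle between turner's own z axis and vertical below 0.1 rad and height (world z) of turner below 0.01 m and linear speed of turner below 0.02 m/s and x of turner_grip in the frame of mat between -0.065 and 0.065 m and y of turner_grip in the frame of mat between -0.165 and 0.165 m and x of turner_edge in the frame of mat between -0.065 and 0.065 m and y of turner_edge in the frame of mat between -0.165 and 0.165 m and x of tin in the frame of crate between -0.14 and 0.14 m and z of each of tin, tin, stopper, stopper, shaker, shaker in the frame of crate below 0.05 m and y of tin in the frame of crate between -0.1 and 0.1 m and x of stopper in the frame of crate between -0.14 and 0.14 m and y of stopper in the frame of crate between -0.1 and 0.1 m and x of shaker in the frame of crate between -0.14 and 0.14 m and y of shaker in the frame of crate between -0.1 and 0.1 m); the robot touches nothing.
It fails at once if a tile is turned or stood on edge by the fingers ((contact force between the fingers and tile_blue above 0.5 N and angle between tile_blue's own z axis and vertical between 0.7 and 2.4 rad) or (contact force between the fingers and tile_white above 0.5 N and angle between tile_white's own z axis and vertical between 0.7 and 2.4 rad) or (contact force between the fingers and tile_green above 0.5 N and angle between tile_green's own z axis and vertical between 0.7 and 2.4 rad) or (contact force between the fingers and tile_yellow above 0.5 N and angle between tile_yellow's own z axis and vertical between 0.7 and 2.4 rad)).
It fails at once if the canister is disturbed (moved 30 mm) (distance of canister from where it was at the start of the episode above 0.03 m).
It fails at once if the bowl is disturbed (moved 30 mm) (distance of bowl from where it was at the start of the episode above 0.03 m).
Of tile_green, tile_yellow only 1 to 2 are there at a start; the rules pass over those that are not, and their reading is None.
At some moment in a run one of cup_a, cup_b, turner may be knocked a few centimetres aside while the robot is not near it.
It also fails if it takes over 208 s, if anything falls off the work surface, if the arm or the gripper's body presses on something with over 40 N, if the wrist force passes 120 N, or if a joint passes its speed limit or range.

## Working session

There is one attempt and no reset: what is moved stays moved. The work goes in short steps, Python scripts to look and compute and a tool call to move; the robot and the scene stay as the last step left them, time stands still between calls to the robot, and variables do not carry over. Pictures are saved under pics/ and viewed, and the job is handed in when it is done.

Besides the shell and the picture viewer there is one more tool, called after "Emit:" as a command line: name --pt "numbers of a row" for each row, then --argument value for the rest. jog_arm: Moves the arm, as the interface text tells. Its arguments: {"type":"object","properties":{"increments":{"type":"array"},"fingers":{"type":"number"},"newtons":{"type":"number"}},"required":["increments"]}

```bash
ls -la; mkdir -p pics; python3 - <<'E'
from cell import *
import cv2
s=read_state(); print({k:(v if not hasattr(v,'round') else v) for k,v in s.items()})
for n in("scene","top"):
    f=grab_frame(n); cv2.imwrite(f"pics/{n}0.png",f["color"]); print(n,f["mtx"],f["k1"],f["world_from_camera"],f["shot"])
E
```

```text
total 12
drwxr-xr-x  3 agent agent 4096 Dec  6 20:19 .
drwxr-xr-x 23 root  root  4096 Dec  6 20:19 ..
drwxr-xr-x  2 agent agent 4096 Dec  6 20:19 pics
{'clock': 0.0, 'qpos': array([-1.36833388e+00,  3.81174302e-01,  1.29821977e+00, -1.38366274e-05,
        1.46357714e+00, -2.15289187e-01]), 'qd': array([-0.0007257 ,  0.00013545,  0.00093142, -0.00078617, -0.0023774 ,
       -0.00048462]), 'effort': array([ 6.54612613e-04, -4.37928486e+01, -2.24559027e+01,  7.13867485e-02,
        3.52493359e-02, -1.10714914e-04]), 'position': array([ 0.22309055, -0.50246608,  0.26016322]), 'ee_rot': array([-2.63298299e+00,  1.71198726e+00,  1.53623503e-03]), 'ft_force': array([-0.06284846, -0.03489734,  0.2991995 ]), 'ft_torque': array([ 0.01416376, -0.00783989,  0.04969134]), 'width': 1.0027889440869058}
scene [[558.49766059   0.         322.69894407]
 [  0.         558.49766059 231.65492621]
 [  0.           0.           1.        ]] 0.004802332251941348 [[-0.81932304  0.34753227 -0.4559946   1.01057682]
 [ 0.57299544  0.52360521 -0.63048696  0.71753827]
 [ 0.01964658 -0.77785532 -0.62813622  0.79078591]
 [ 0.          0.          0.          1.        ]] 1
top [[578.70068667   0.         317.28503206]
 [  0.         578.70068667 237.83694084]
 [  0.           0.           1.        ]] -0.008900360372865011 [[-2.05413157e-02 -9.97933788e-01  6.08786470e-02  3.91514065e-01]
 [-9.99786814e-01  2.06306208e-02  8.38668074e-04  1.32629625e-02]
 [-2.09289949e-03 -6.08484412e-02 -9.98144823e-01  1.29735325e+00]
 [ 0.00000000e+00  0.00000000e+00  0.00000000e+00  1.00000000e+00]] 2
```

View pics/scene0.png

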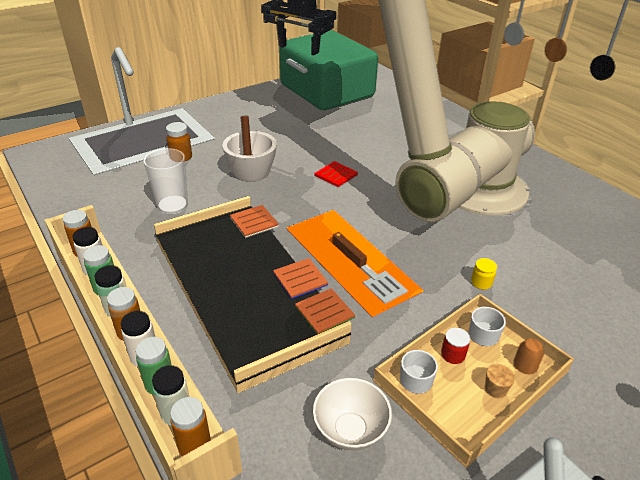

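View pics/top0.png

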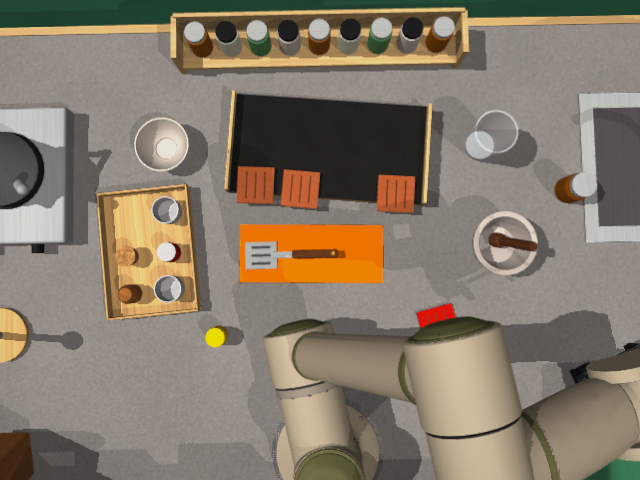

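```bash
cat > h.py <<'E'
import numpy as np, cv2
from cell import *
from scipy.spatial.transform import Rotation as R
def ray(f,p):
    p=np.atleast_2d(np.array(p,float)); K=f["mtx"]
    d=np.c_[(p[:,0]-K[0,2])/K[0,0],(p[:,1]-K[1,2])/K[1,1]]
    u=d.copy()
    for _ in range(10): u=d/(1+f["k1"]*(u**2).sum(1,keepdims=True))
    T=f["world_from_camera"]; return T[:3,3],np.c_[u,np.ones(len(u))]@T[:3,:3].T
def atz(f,p,z):
    o,d=ray(f,p); return o+d*((z-o[2])/d[:,2])[:,None]
def proj(f,P):
    P=np.atleast_2d(P); T=f["world_from_camera"]; c=(P-T[:3,3])@T[:3,:3]; u=c[:,:2]/c[:,2:]
    u=u*(1+f["k1"]*(u**2).sum(1,keepdims=True)); K=f["mtx"]
    return np.c_[u[:,0]*K[0,0]+K[0,2],u[:,1]*K[1,1]+K[1,2]]
def boxes(f,l):
    T=f["world_from_camera"]; return [(round(b["conf"],2),(T[:3,:3]@np.array(b["at"])+T[:3,3]).round(4).tolist()) for b in boxes_of(f,l)]
def rect(f,m,z):
    c=max(cv2.findContours(m.astype(np.uint8),0,1)[0],key=cv2.contourArea)[:,0,:]
    P=atz(f,c,z)[:,:2]; r=cv2.minAreaRect((P*1000).astype(np.float32)); return r
def st():
    s=read_state(); print('t',round(s['clock'],2),'pos',s['position'].round(4),'rot',s['ee_rot'].round(4),'F',s['ft_force'].round(2),'w',round(s['width'],3)); return s
E
python3 - <<'E'
from h import *
ft=grab_frame("top")
for l in ["board","mat","turner","tile_blue","tile_white","tile_green","tile_yellow","crate","cup_a","tin","stopper","shaker","mortar","canister","bowl"]: print(l,boxes(ft,l))
fs=grab_frame("scene")
print('scene')
for l in ["turner","tile_blue","tile_white","tile_green","tile_yellow","cup_a","crate"]: print(l,boxes(fs,l))
for l,z in [("mat",.004),("board",.03),("turner",.005),("tile_blue",.038),("tile_white",.038),("tile_green",.038),("tile_yellow",.038)]:
    for m in masks_of(ft,l): print(l,round(m["conf"],2),m["region"].sum(),rect(ft,m["region"],z))
E
```

```text
board [(0.8, [0.6811, -0.0252, 0.0333])]
mat [(0.83, [0.4394, 0.0104, 0.0081]), (0.43, [0.4495, 0.337, 0.0537])]
turner [(0.68, [0.438, 0.1236, 0.0081])]
tile_blue [(0.73, [0.5808, 0.0481, 0.0401]), (0.69, [0.4369, 0.1239, 0.0101]), (0.55, [0.298, -0.2443, 0.0058])]
tile_white [(0.74, [0.4418, 0.0105, 0.0041]), (0.59, [0.5664, -0.1593, 0.0349]), (0.19, [0.4484, -0.3865, 0.0648])]
tile_green [(0.93, [0.5852, 0.1471, 0.0349])]
tile_yellow [(0.74, [0.587, 0.1521, 0.0343]), (0.32, [0.6878, 0.3606, 0.0216])]
crate [(0.74, [0.4615, 0.4046, 0.0054]), (0.48, [0.3583, 0.4186, 0.0512])]
cup_a [(0.83, [0.5404, 0.3454, 0.016]), (0.76, [0.3677, 0.3433, 0.0136])]
tin [(0.64, [0.4526, 0.3371, 0.0533]), (0.57, [0.2621, 0.2394, 0.0477])]
stopper [(0.85, [0.4377, 0.429, 0.0448])]
shaker [(0.82, [0.3611, 0.4204, 0.0533]), (0.6, [0.4513, -0.3872, 0.0646])]
mortar [(0.92, [0.4505, -0.3879, 0.0649])]
canister [(0.7, [0.6807, -0.3646, 0.0745])]
bowl [(0.96, [0.6856, 0.3581, 0.0253])]
scene
turner [(0.94, [0.4449, 0.1119, 0.0098])]
tile_blue [(0.67, [0.5801, 0.0573, 0.0393]), (0.58, [0.2765, -0.2447, 0.0096
[... 544 characters left out ...]
410705566406, 29.893569946289062), (319.05181884765625, 131.5077362060547), 88.30374908447266)
tile_blue 0.74 1279 ((578.73095703125, 49.193580627441406), (80.73931121826172, 78.35936737060547), 83.58657836914062)
tile_blue 0.68 544 ((297.96099853515625, -237.31610107421875), (34.08906936645508, 80.5565185546875), 15.338388442993164)
tile_white 0.87 1302 ((562.6930541992188, -160.02700805664062), (82.04497528076172, 79.88755798339844), 85.77896118164062)
tile_green 0.64 1429 ((588.4197998046875, 147.793212890625), (84.35198211669922, 84.99147033691406), 86.16839599609375)
tile_yellow 0.73 383 ((445.2199401855469, 339.1947326660156), (50.39190673828125, 41.429473876953125), 88.81844329833984)
```

```bash
python3 - <<'E'
import cv2
a=cv2.imread("pics/top0.png")[150:300,215:445]; cv2.imwrite("pics/top_c.png",cv2.resize(a,None,fx=3.4,fy=3.4,interpolation=2))
a=cv2.imread("pics/scene0.png")[180:400,150:430]; cv2.imwrite("pics/scene_c.png",cv2.resize(a,None,fx=2.7,fy=2.7,interpolation=2))
E
```

```text
(no output)
```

View pics/top_c.png

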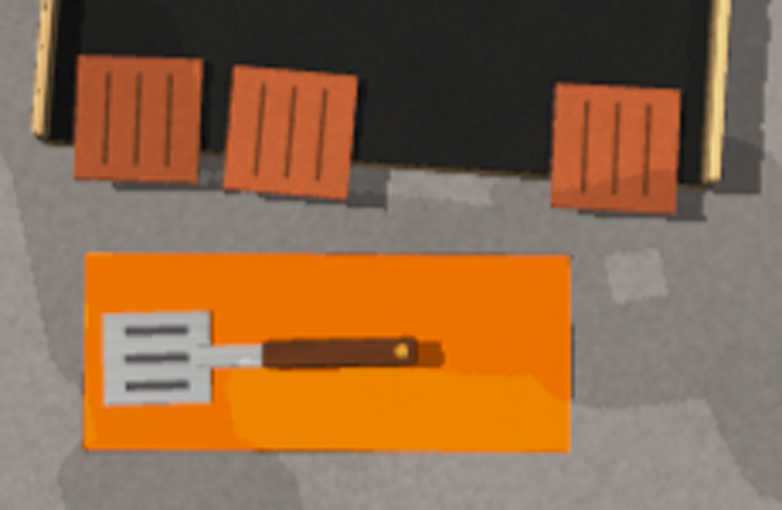

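View pics/scene_c.png

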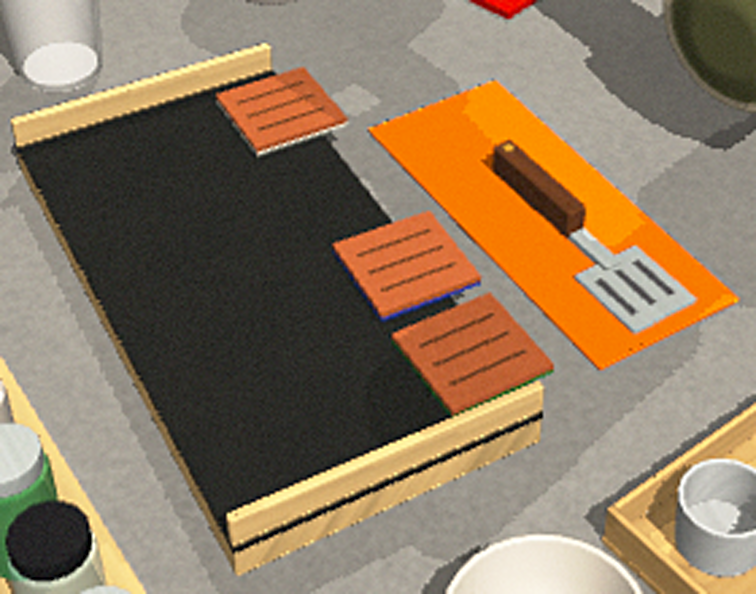

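```bash
python3 - <<'E'
from h import *
f=grab_frame("top"); a=f["color"]
c=lambda L:np.array(L)/3.4+[215,150]-0.35
for n,L,z in [("green",[(77,56),(203,59),(201,183),(74,179)],.038),("blue",[(233,65),(357,75),(348,201),(223,187)],.038),("white",[(556,83),(680,90),(676,214),(552,206)],.038)]:
    P=atz(f,c(L),z)[:,:2]*1000; print(n,P.round(0).tolist(),'ctr',P.mean(0).round(1), cv2.minAreaRect(P.astype(np.float32)), 'yaw', np.degrees(np.arctan2(-(P[1]-P[0])[0]*-1,-(P[1]-P[0])[1])).round(2))
P=atz(f,c([(360,163),(545,177),(395,165)]),.03); print('board front',P.round(4).tolist())
P=atz(f,c([(85,254),(570,255),(571,451),(86,450)]),.004); print('mat',P.round(4).tolist())
P=atz(f,c([(103,314),(210,310),(212,402),(105,405)]),.007); print('blade',P.round(4).tolist())
P=atz(f,c([(263,354),(417,350)]),.032); print('handle ends',P.round(4).tolist())
hsv=cv2.cvtColor(a,cv2.COLOR_BGR2HSV)
import sys
for p in [(255,185),(300,188),(396,193),(300,240)]: print(p,hsv[p[1],p[0]])
fs=grab_frame("scene")
P=atz(fs,np.array([(501,145),(577,217)])/2.7+[150,180],.032); print('scene handle ends',P.round(4).tolist())
E
```

```text
green [[630.0, 187.0], [626.0, 105.0], [546.0, 108.0], [550.0, 190.0]] ctr [587.9 147.5] ((587.743408203125, 147.43121337890625), (82.59053802490234, 80.58486938476562), 87.41094970703125) yaw -2.59
blue [[622.0, 86.0], [614.0, 6.0], [532.0, 14.0], [543.0, 94.0]] ctr [577.6  49.9] ((576.9352416992188, 49.86809158325195), (80.9139404296875, 82.32318115234375), 84.38890075683594) yaw -5.85
white [[606.0, -122.0], [600.0, -202.0], [519.0, -197.0], [526.0, -117.0]] ctr [ 562.7 -159.7] ((562.5134887695312, -159.60687255859375), (80.12881469726562, 81.64120483398438), 86.3922119140625) yaw -4.44
board front [[0.5575, 0.0053, 0.03], [0.5459, -0.1143, 0.03], [0.5557, -0.0173, 0.03]]
mat [[0.5043, 0.1878, 0.004], [0.497, -0.132, 0.004], [0.3681, -0.1291, 0.004], [0.3753, 0.1888, 0.004]]
blade [[0.4642, 0.1761, 0.007], [0.4654, 0.1058, 0.007], [0.405, 0.1054, 0.007], [0.4045, 0.1756, 0.007]]
handle ends [[0.4349, 0.0703, 0.032], [0.4355, -0.0288, 0.032]]
(255, 185) [ 11 184 111]
(300, 188) [ 10 183 124]
(396, 193) [ 10 185 134]
(300, 240) [ 15 255 235]
scene handle ends [[0.4407, -0.023, 0.032], [0.4435, 0.0785, 0.032]]
```

```bash
cat >> h.py <<'E'
def tgt(yaw,pitch=0):
    # tool down with tool x at world yaw (deg)
    return R.from_euler('z',yaw,degrees=True)*R.from_rotvec([np.pi,0,0])*R.from_euler('x',pitch,degrees=True)
def plan(pos,Rt,s=None):
    s=s or read_state(); Rc=R.from_rotvec(s['ee_rot'])
    return np.r_[Rc.inv().apply(np.array(pos)-s['position']),(Rc.inv()*Rt).as_rotvec()].round(4).tolist()
E
python3 - <<'E'
from h import *
print(plan([.435,.022,.13],tgt(0)))
E
```

```text
[-0.3936, -0.4065, 0.1308, -0.0001, 0.0, -1.153]
```

Candidates for the turner: only the turner on the mat at top px (290,254) (the hanging ladles in the scene background are out of reach). Tile-like: green (255,185), blue (300,188), white (396,193), with the red decoy at (436,315). Tin-like: red (169,253), with the yellow decoy at (216,337). The crop confirms the turner, with its blade to the left.

Emit:
jog_arm --pt "-0.394 -0.4065 0.0 0 0 -1.153" --pt "-0.394 -0.4065 0.0 0 0 -1.153" --pt "-0.394 -0.4065 0.0 0 0 -1.153" --pt "-0.394 -0.4065 0.0 0 0 -1.153" --pt "-0.394 -0.4065 0.0 0 0 -1.153" --pt "-0.394 -0.4065 0.0 0 0 -1.153" --pt "-0.394 -0.4065 0.0 0 0 -1.153" --pt "-0.394 -0.4065 0.0 0 0 -1.153" --pt "-0.394 -0.4065 0.0 0 0 -1.153" --pt "-0.394 -0.4065 0.0 0 0 -1.153" --pt "-0.394 -0.4065 0.0 0 0 -1.153" --pt "-0.394 -0.4065 0.13 0 0 -1.153" --pt "-0.394 -0.4065 0.13 0 0 -1.153" --pt "-0.394 -0.4065 0.13 0 0 -1.153" --pt "-0.394 -0.4065 0.13 0 0 -1.153" --pt "-0.394 -0.4065 0.13 0 0 -1.153" --pt "-0.394 -0.4065 0.13 0 0 -1.153" --pt "-0.394 -0.4065 0.13 0 0 -1.153" --pt "-0.394 -0.4065 0.13 0 0 -1.153" --pt "-0.394 -0.4065 0.13 0 0 -1.153" --fingers 0

```text
clock: 3.42
position: [0.4353, 0.0214, 0.1321]
ee_rot: [3.141, -0.002, 0.004]
ft_force: [0.7, 0.7, -0.9]
width: 0.999
```

```bash
python3 - <<'E'
from h import *
s=st(); print(s['qpos'].round(2)); f=grab_frame("scene"); cv2.imwrite("pics/s1.png",f["color"])
g=grab_frame("top"); cv2.imwrite("pics/t1.png",g["color"]);print(plan([.435,.022,.029],tgt(0)))
E
```

```text
t 3.42 pos [0.4353 0.0214 0.1321] rot [ 3.1409e+00 -2.2000e-03  4.4000e-03] F [ 0.69  0.75 -0.89] w 0.999
[-0.22  0.34  1.8  -0.    1.   -0.22]
[-0.0003, -0.0004, 0.1027, 0.0005, -0.002, -0.0013]
```

View pics/s1.png

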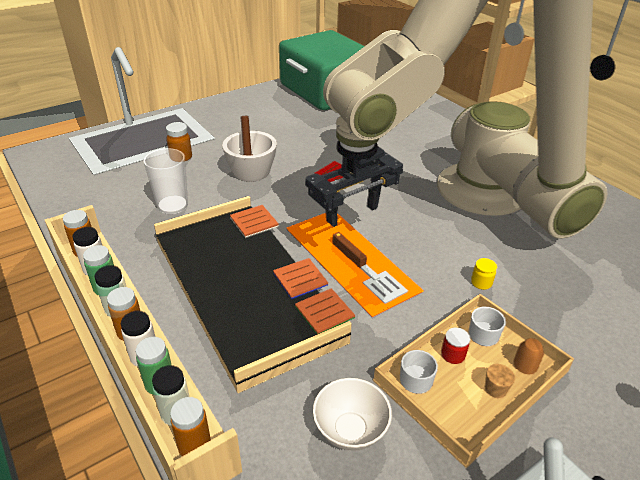

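The gripper is above the turner handle (scene 350,245), and nothing in the scene has moved. Lower and grip.

Emit:
jog_arm --pt "0 0 0.04 0 0 0" --pt "0 0 0.07 0 0 0" --pt "0 0 0.09 0 0 0" --pt "0 0 0.1 0 0 0" --pt "0 0 0.103 0 0 0" --pt "0 0 0.103 0 0 0"

```text
clock: 4.02
position: [0.4349, 0.022, 0.0277]
ee_rot: [-3.141, 0.001, 0.001]
ft_force: [0.5, 0.1, 0.8]
width: 1.001
```

Emit:
jog_arm --pt "0 0 0 0 0 0" --pt "0 0 0 0 0 0" --pt "0 0 0 0 0 0" --pt "0 0 0 0 0 0" --pt "0 0 0 0 0 0" --pt "0 0 0 0 0 0" --pt "0 0 0 0 0 0" --pt "0 0 0 0 0 0" --fingers 1 --newtons 55

```text
clock: 4.68
position: [0.4348, 0.0224, 0.0278]
ee_rot: [-3.142, -0.0, -0.0]
ft_force: [0.5, 0.1, 0.3]
width: 0.42
```

Emit:
jog_arm --pt "0 0 -0.01 0 0 0" --pt "0 0 -0.03 0 0 0" --pt "0 0 -0.06 0 0 0" --pt "0 0 -0.09 0 0 0" --pt "0 0 -0.11 0 0 0" --pt "0 0 -0.12 0 0 0" --pt "0 0 -0.12 0 0 0"

```text
clock: 5.27
position: [0.4356, 0.0223, 0.1497]
ee_rot: [3.141, 0.0, 0.007]
ft_force: [-0.2, 0.0, 0.8]
width: 0.002
```

```bash
python3 - <<'E'
from h import *
s=st(); print(s['qpos'].round(2)); f=grab_frame("scene"); cv2.imwrite("pics/s2.png",f["color"])
g=grab_frame("top"); cv2.imwrite("pics/t2.png",g["color"][100:340,200:480])
E
```

```text
t 5.27 pos [0.4356 0.0223 0.1497] rot [3.1407e+00 2.0000e-04 6.7000e-03] F [-0.18  0.02  0.78] w 0.002
[-0.22  0.31  1.78  0.    1.05 -0.22]
```

View pics/s2.png

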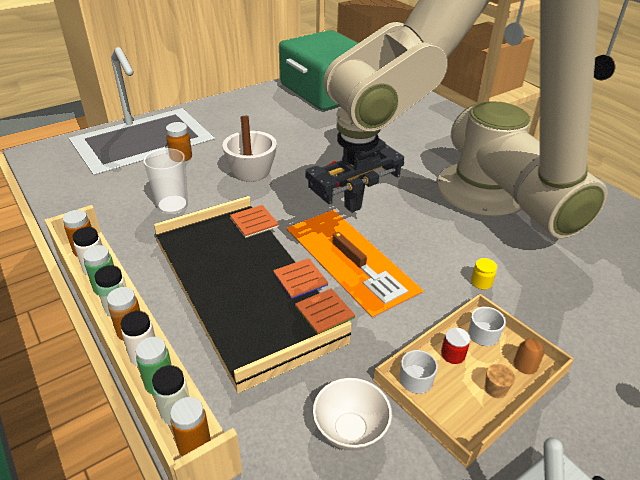

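The fingers hadn't finished closing before the lift, so they shut on nothing and the turner is untouched. I'll open and try again with more closing time.

Emit:
jog_arm --pt "0 0 0 0 0 0" --pt "0 0 0 0 0 0" --pt "0 0 0 0 0 0" --pt "0 0 0 0 0 0" --pt "0 0 0 0 0 0" --pt "0 0 0 0 0 0" --pt "0 0 0 0 0 0" --pt "0 0 0 0 0 0" --pt "0 0 0 0 0 0" --pt "0 0 0 0 0 0" --pt "0 0 0 0 0 0" --pt "0 0 0 0 0 0" --pt "0 0 0 0 0 0" --pt "0 0 0 0 0 0" --fingers 0

```text
clock: 6.53
position: [0.4348, 0.0224, 0.1478]
ee_rot: [-3.142, -0.0, -0.0]
ft_force: [0.6, -0.4, -0.0]
width: 0.997
```

```bash
python3 - <<'E'
from h import *
s=st(); print(plan([.435,.022,.028],tgt(0)))
g=grab_frame("top");
for m in masks_of(g,"turner"): print(m["conf"],m["region"].sum())
print(boxes(g,"turner"))
E
```

```text
t 6.53 pos [0.4348 0.0224 0.1478] rot [-3.1416e+00 -0.0000e+00 -1.0000e-04] F [ 0.63 -0.4  -0.02] w 0.997
[0.0001, 0.0004, 0.1198, -0.0, -0.0001, 0.0]
0.8 553
0.4 2776
[(0.85, [0.4394, 0.1523, 0.0087])]
```

Emit:
jog_arm --pt "0 0 0.04 0 0 0" --pt "0 0 0.08 0 0 0" --pt "0 0 0.105 0 0 0" --pt "0 0 0.116 0 0 0" --pt "0 0 0.1195 0 0 0" --pt "0 0 0.1195 0 0 0" --pt "0 0 0.1195 0 0 0"

```text
clock: 7.27
position: [0.4352, 0.0223, 0.0287]
ee_rot: [3.141, -0.0, 0.001]
ft_force: [-0.3, -0.4, 0.7]
width: 0.997
```

Emit:
jog_arm --pt "0 0 0 0 0 0" --pt "0 0 0 0 0 0" --pt "0 0 0 0 0 0" --pt "0 0 0 0 0 0" --pt "0 0 0 0 0 0" --pt "0 0 0 0 0 0" --pt "0 0 0 0 0 0" --pt "0 0 0 0 0 0" --pt "0 0 0 0 0 0" --pt "0 0 0 0 0 0" --pt "0 0 0 0 0 0" --pt "0 0 0 0 0 0" --pt "0 0 0 0 0 0" --pt "0 0 0 0 0 0" --pt "0 0 0 0 0 0" --pt "0 0 0 0 0 0" --fingers 1 --newtons 55

```text
clock: 8.6
position: [0.4349, 0.0224, 0.0283]
ee_rot: [3.142, -0.0, 0.0]
ft_force: [0.5, -0.0, -0.4]
width: 0.2
```

Emit:
jog_arm --pt "0 0 -0.005 0 0 0" --pt "0 0 -0.03 0 0 0" --pt "0 0 -0.06 0 0 0" --pt "0 0 -0.09 0 0 0" --pt "0 0 -0.11 0 0 0" --pt "0 0 -0.12 0 0 0" --pt "0 0 -0.12 0 0 0" --pt "0 0 -0.12 0 0 0"

```text
clock: 9.27
position: [0.4346, 0.0224, 0.1483]
ee_rot: [3.141, 0.0, 0.001]
ft_force: [-0.7, 0.2, -1.9]
width: 0.2
```

```bash
python3 - <<'E'
from h import *
s=st(); f=grab_frame("scene"); cv2.imwrite("pics/s3.png",cv2.resize(f["color"][100:340,200:480],None,fx=2.6,fy=2.5))
g=grab_frame("top"); cv2.imwrite("pics/t3.png",cv2.resize(g["color"][100:340,200:480],None,fx=2.6,fy=2.5))
E
```

```text
t 9.27 pos [0.4346 0.0224 0.1483] rot [3.1415e+00 2.0000e-04 6.0000e-04] F [-0.74  0.2  -1.89] w 0.2
```

View pics/s3.png

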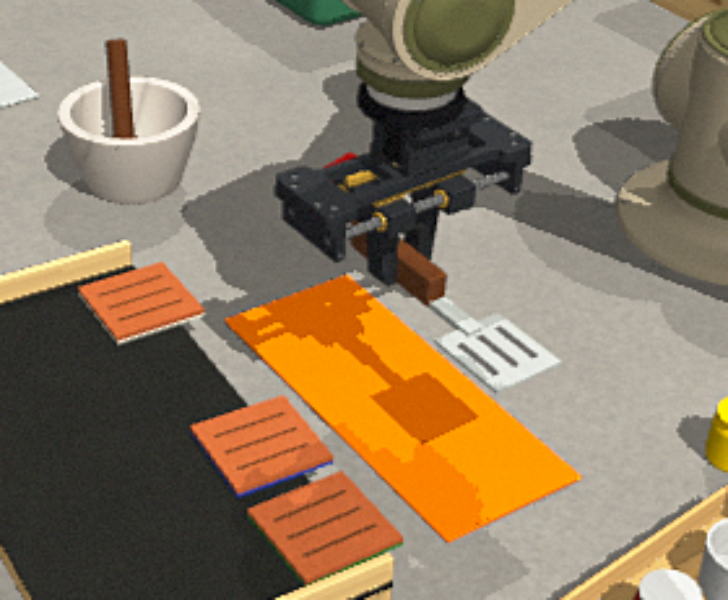

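View pics/t3.png

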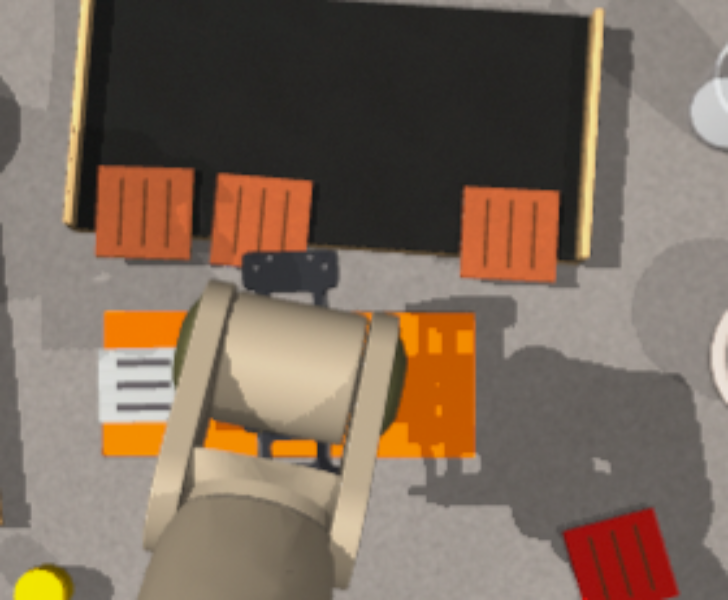

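```bash
cat >> h.py <<'E'
T={'green':((.5879,.1475),-2.59),'blue':((.5776,.0499),-5.85),'white':((.5627,-.1597),-4.44)}
L=.1535; OFF=.0243
def tcp(name,d,zu,pitch=0):
    # tip at distance d from tile centre along tile u; zu underside height
    c,y=T[name]; u=np.array([np.cos(np.radians(y)),np.sin(np.radians(y))]); t=np.array(c)+d*u
    return np.r_[t-L*u,zu+OFF],tgt(-90+y)
E
python3 - <<'E'
from h import *
print(tcp('white',-.065,.02)[0],plan(*tcp('white',-.065,.10)))
E
```

```text
[ 0.34485573 -0.1427848   0.0443    ] [-0.0893, 0.1653, 0.0232, 0.0013, 0.0019, 1.6483]
```

Emit:
jog_arm --pt "-0.0893 0.1653 0 0 0 1.6483" --pt "-0.0893 0.1653 0 0 0 1.6483" --pt "-0.0893 0.1653 0 0 0 1.6483" --pt "-0.0893 0.1653 0 0 0 1.6483" --pt "-0.0893 0.1653 0 0 0 1.6483" --pt "-0.0893 0.1653 0 0 0 1.6483" --pt "-0.0893 0.1653 0 0 0 1.6483" --pt "-0.0893 0.1653 0 0 0 1.6483" --pt "-0.0893 0.1653 0 0 0 1.6483" --pt "-0.0893 0.1653 0 0 0 1.6483" --pt "-0.0893 0.1653 0 0 0 1.6483" --pt "-0.0893 0.1653 0 0 0 1.6483" --pt "-0.0893 0.1653 0 0 0 1.6483" --pt "-0.0893 0.1653 0 0 0 1.6483" --pt "-0.0893 0.1653 0.05 0 0 1.6483" --pt "-0.0893 0.1653 0.08 0 0 1.6483" --pt "-0.0893 0.1653 0.1 0 0 1.6483" --pt "-0.0893 0.1653 0.104 0 0 1.6483" --pt "-0.0893 0.1653 0.104 0 0 1.6483" --pt "-0.0893 0.1653 0.104 0 0 1.6483"

```text
clock: 11.03
position: [0.3458, -0.1431, 0.0448]
ee_rot: [-2.135, 2.305, -0.0]
ft_force: [0.1, -0.6, -1.6]
width: 0.202
```

```bash
python3 - <<'E'
from h import *
s=st(); print(s['qpos'].round(2)); print(plan(*tcp('white',-.065,.02)))
def crop(f,P,w,h,k,name):
    u=proj(f,P)[0].astype(int); x0=max(u[0]-w//2,0);y0=max(u[1]-h//2,0); cv2.imwrite(name,cv2.resize(f["color"][y0:y0+h,x0:x0+w],None,fx=k,fy=k,interpolation=2)); print(name,x0,y0,k)
for n in("scene","top"):
    f=grab_frame(n); crop(f,[.5,-.155,.03],160,120,5,f"pics/{n}4.png")
    print(proj(f,[[.4979,-.1547,.0215],[.5378,-.1578,.0215]]))
E
```

```text
t 11.03 pos [ 0.3458 -0.1431  0.0448] rot [-2.1350e+00  2.3045e+00 -4.0000e-04] F [ 0.12 -0.61 -1.57] w 0.202
[-0.71  0.44  2.06  0.    0.64  0.94]
[-0.0003, 0.001, 0.0005, -0.0002, -0.0001, 0.0012]
pics/scene4.png 199 152 5
[[280.88316402 215.56989577]
 [264.94701793 220.82826227]]
pics/top4.png 314 162 5
[[393.42422803 223.37079999]
 [394.30686445 205.4026841 ]]
```

View pics/scene4.png

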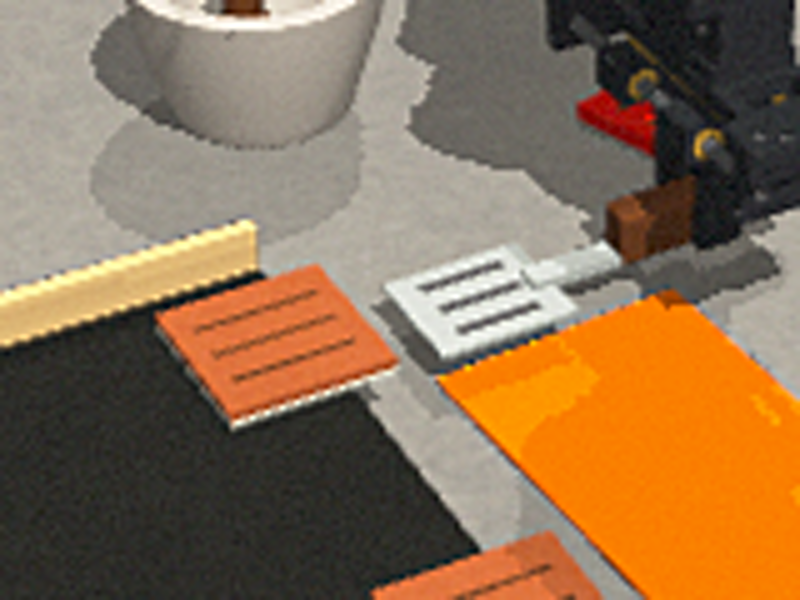

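View pics/top4.png

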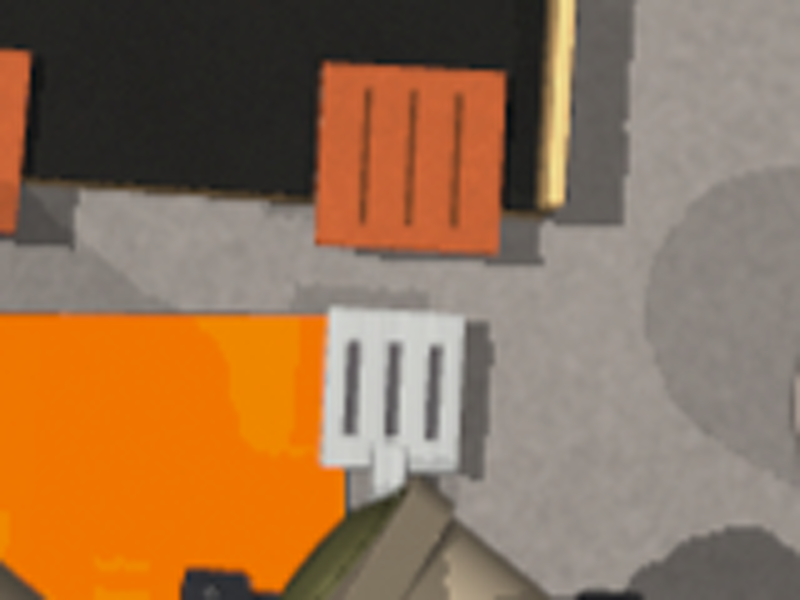

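Blade is level and 25 mm short of the white tile's overhang: tip at top px (394,224), tile front at (395,212), both as computed. Insert, then raise.

Emit:
jog_arm --pt "0 -0.01 0 0 0 0" --pt "0 -0.02 0 0 0 0" --pt "0 -0.03 0 0 0 0" --pt "0 -0.037 0 0 0 0" --pt "0 -0.039 0 0 0 0" --pt "0 -0.039 0 0 0 0" --pt "0 -0.039 0 0 0 0"

```text
clock: 11.72
position: [0.3841, -0.1458, 0.0445]
ee_rot: [2.134, -2.306, 0.0]
ft_force: [-0.1, 0.9, -1.1]
width: 0.198
```

```bash
cat >> h.py <<'E'
def crop(f,P,w,h,k,name):
    u=proj(f,P)[0].astype(int); x0=max(u[0]-w//2,0);y0=max(u[1]-h//2,0); cv2.imwrite(name,cv2.resize(f["color"][y0:y0+h,x0:x0+w],None,fx=k,fy=k,interpolation=2)); print(name,x0,y0,k)
E
python3 - <<'E'
from h import *
s=st(); print(plan(*tcp('white',-.025,.02)))
f=grab_frame("scene"); crop(f,[.53,-.155,.03],120,90,6,f"pics/scene5.png")
E
```

```text
t 11.72 pos [ 0.3841 -0.1458  0.0445] rot [ 2.1340e+00 -2.3055e+00  1.0000e-04] F [-0.11  0.91 -1.15] w 0.198
[0.0, -0.0006, 0.0002, -0.0, -0.0001, 0.0003]
pics/scene5.png 208 172 6
```

View pics/scene5.png

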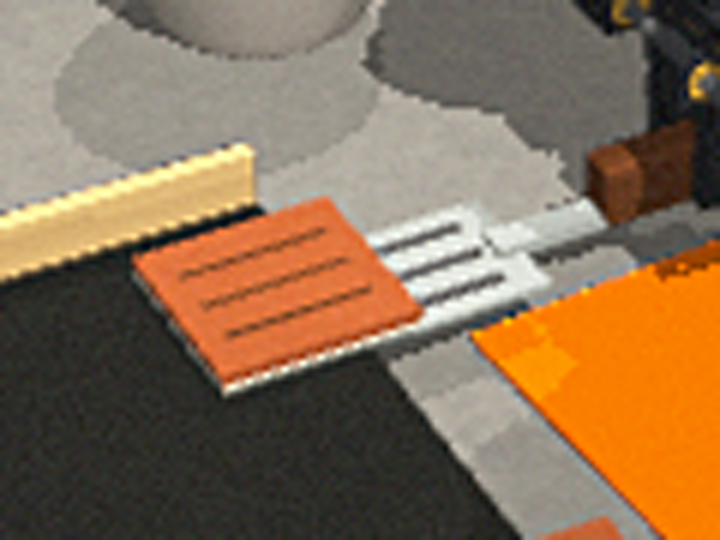

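Blade is under the tile's overhang (crop 400,260), no contact force. Raise to about 45°.

Emit:
jog_arm --pt "0 0 -0.004 0 0 0" --pt "0 0 -0.007 0 0 0" --pt "0 -0.0005 -0.013 0 0 0" --pt "0 -0.0015 -0.019 0 0 0" --pt "0 -0.0035 -0.0265 0 0 0" --pt "0 -0.006 -0.033 0 0 0" --pt "0 -0.0095 -0.04 0 0 0" --pt "0 -0.014 -0.0465 0 0 0" --pt "0 -0.019 -0.0527 0 0 0" --pt "0 -0.019 -0.0527 0 0 0"

```text
clock: 12.6
position: [0.4045, -0.1479, 0.0983]
ee_rot: [-2.134, 2.305, -0.005]
ft_force: [-0.7, -0.3, -1.3]
width: 0.196
```

```bash
python3 - <<'E'
from h import *
s=st()
f=grab_frame("scene"); crop(f,[.56,-.155,.05],130,100,6,f"pics/scene6.png")
E
```

```text
t 12.6 pos [ 0.4045 -0.1479  0.0983] rot [-2.1336  2.305  -0.0048] F [-0.69 -0.35 -1.25] w 0.196
pics/scene6.png 191 164 6
```

View pics/scene6.png

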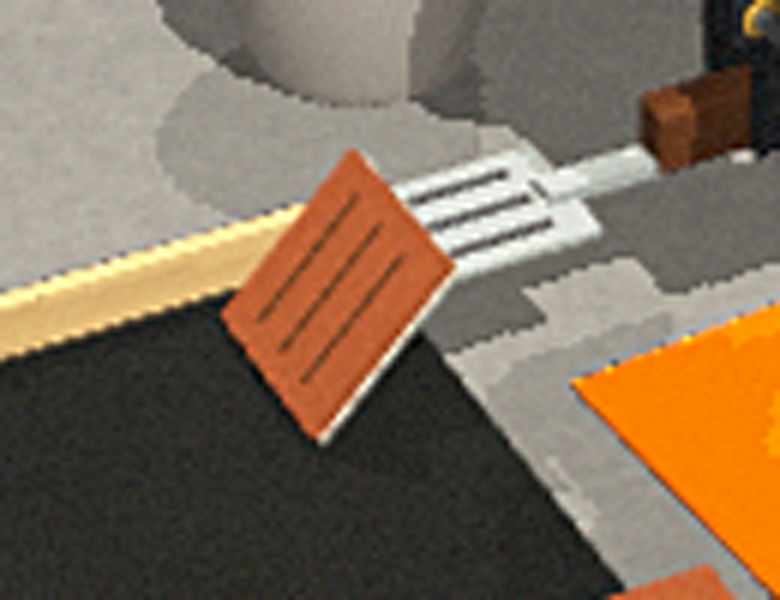

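Emit:
jog_arm --pt "0 -0.0045 -0.004 0 0 0" --pt "0 -0.009 -0.0072 0 0 0" --pt "0 -0.0135 -0.0105 0 0 0" --pt "0 -0.0185 -0.013 0 0 0" --pt "0 -0.024 -0.015 0 0 0" --pt "0 -0.029 -0.017 0 0 0" --pt "0 -0.034 -0.018 0 0 0" --pt "0 -0.039 -0.0185 0 0 0" --pt "0 -0.043 -0.019 0 0 0" --pt "0 -0.047 -0.019 0 0 0" --pt "0 -0.051 -0.019 0 0 0" --pt "0 -0.055 -0.018 0 0 0" --pt "0 -0.059 -0.018 0 0 0" --pt "0 -0.063 -0.018 0 0 0" --pt "0 -0.066 -0.018 0 0 0" --pt "0 -0.066 -0.018 0 0 0"

```text
clock: 13.98
position: [0.4697, -0.1526, 0.1149]
ee_rot: [-2.134, 2.306, -0.0]
ft_force: [-0.2, -0.0, -2.4]
width: 0.195
```

```bash
python3 - <<'E'
from h import *
s=st()
f=grab_frame("scene"); crop(f,[.6,-.155,.05],130,100,6,f"pics/scene7.png")
E
```

```text
t 13.98 pos [ 0.4697 -0.1526  0.1149] rot [-2.1338e+00  2.3056e+00 -4.0000e-04] F [-0.16 -0.01 -2.38] w 0.195
pics/scene7.png 174 170 6
```

View pics/scene7.png

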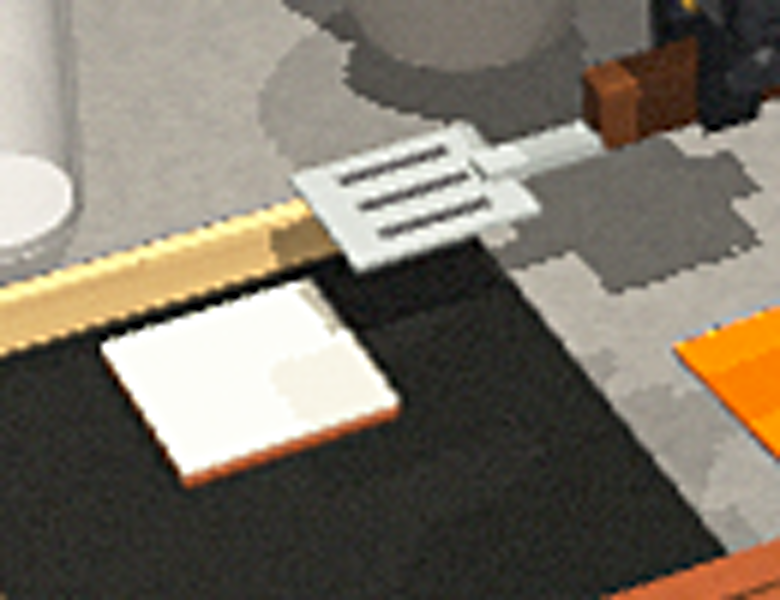

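White tile is flat, glaze up (crop 250,380). Next: blue.

```bash
python3 - <<'E'
from h import *
for n in ("blue","green"): print(n,tcp(n,-.067,.02)[0].round(4))
print(plan(*tcp('blue',-.067,.08)),plan(*tcp('blue',-.067,.02)))
E
```

```text
blue [0.3582 0.0724 0.0443]
green [0.3676 0.1575 0.0443]
[-0.2157, 0.1281, 0.0106, 0.0001, 0.0, 0.0248] [-0.2157, 0.1281, 0.0706, 0.0001, 0.0, 0.0248]
```

Emit:
jog_arm --pt "0 0.04 0 0 0 0" --pt "0 0.08 0 0 0 0" --pt "-0.04 0.12 0 0 0 0.025" --pt "-0.08 0.128 0 0 0 0.025" --pt "-0.12 0.128 0 0 0 0.025" --pt "-0.16 0.128 0 0 0 0.025" --pt "-0.19 0.128 0.01 0 0 0.025" --pt "-0.2157 0.128 0.02 0 0 0.025" --pt "-0.2157 0.128 0.045 0 0 0.025" --pt "-0.2157 0.128 0.06 0 0 0.025" --pt "-0.2157 0.128 0.0705 0 0 0.025" --pt "-0.2157 0.128 0.0705 0 0 0.025" --pt "-0.2157 0.128 0.0705 0 0 0.025"

```text
clock: 15.12
position: [0.3581, 0.0724, 0.0445]
ee_rot: [2.104, -2.332, -0.001]
ft_force: [-0.2, 0.2, -1.4]
width: 0.199
```

```bash
python3 - <<'E'
from h import *
s=st(); print(plan(*tcp('blue',-.025,.02)))
for n in("scene","top"):
    f=grab_frame(n); crop(f,[.53,.05,.03],130,100,6,f"pics/{n}8.png")
E
```

```text
t 15.12 pos [0.3581 0.0724 0.0445] rot [ 2.1042e+00 -2.3320e+00 -1.1000e-03] F [-0.16  0.2  -1.45] w 0.199
[0.0, -0.0421, 0.0001, 0.0009, 0.0001, -0.0005]
pics/scene8.png 255 219 6
pics/top8.png 235 160 6
```

View pics/scene8.png

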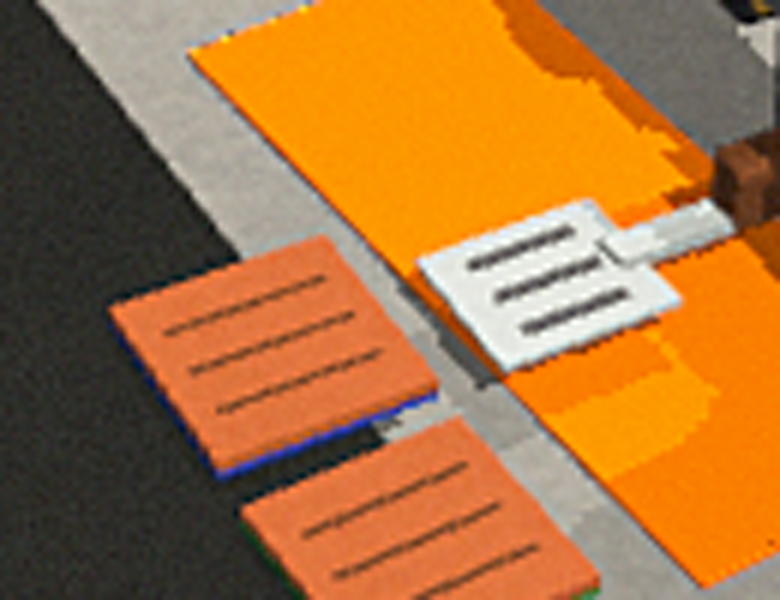

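View pics/top8.png

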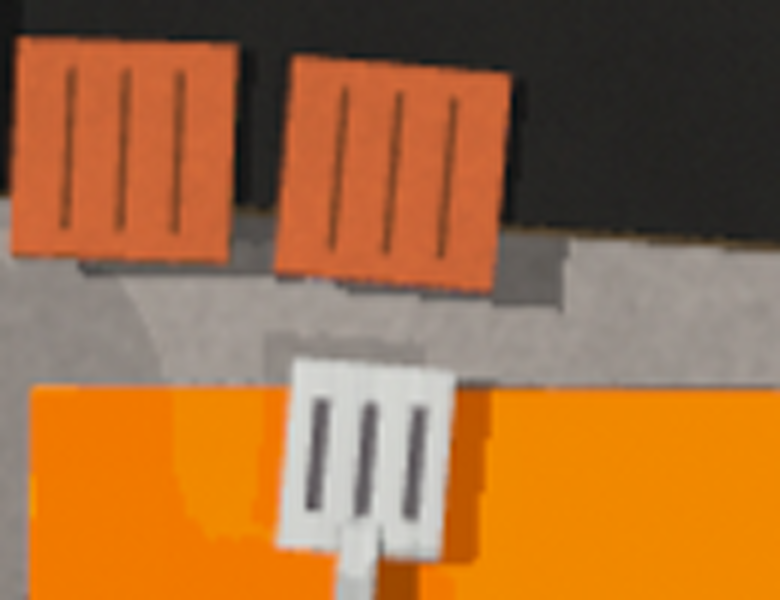

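Emit:
jog_arm --pt "0.003 -0.01 0 0 0 0" --pt "0.003 -0.02 0 0 0 0" --pt "0.003 -0.03 0 0 0 0" --pt "0.003 -0.037 0 0 0 0" --pt "0.003 -0.042 0 0 0 0" --pt "0.003 -0.0435 0 0 0 0" --pt "0.003 -0.0435 0 0 0 0" --pt "0.003 -0.0435 0 0 0 0"

```text
clock: 15.88
position: [0.4008, 0.065, 0.0445]
ee_rot: [2.105, -2.332, -0.001]
ft_force: [-0.0, -0.2, -1.7]
width: 0.199
```

Emit:
jog_arm --pt "0 0 -0.004 0 0 0" --pt "0 0 -0.007 0 0 0" --pt "0 -0.0005 -0.013 0 0 0" --pt "0 -0.0015 -0.019 0 0 0" --pt "0 -0.0035 -0.0265 0 0 0" --pt "0 -0.006 -0.033 0 0 0" --pt "0 -0.0095 -0.04 0 0 0" --pt "0 -0.014 -0.0465 0 0 0" --pt "0 -0.019 -0.0527 0 0 0" --pt "0 -0.019 -0.0527 0 0 0"

```text
clock: 16.72
position: [0.4215, 0.0629, 0.0985]
ee_rot: [-2.103, 2.331, -0.004]
ft_force: [-0.5, 0.8, -2.0]
width: 0.195
```

```bash
python3 - <<'E'
from h import *
s=st()
f=grab_frame("scene"); crop(f,[.58,.05,.05],130,100,6,f"pics/scene9.png")
E
```

```text
t 16.72 pos [0.4215 0.0629 0.0985] rot [-2.1032  2.3307 -0.0041] F [-0.54  0.84 -2.04] w 0.195
pics/scene9.png 234 221 6
```

View pics/scene9.png

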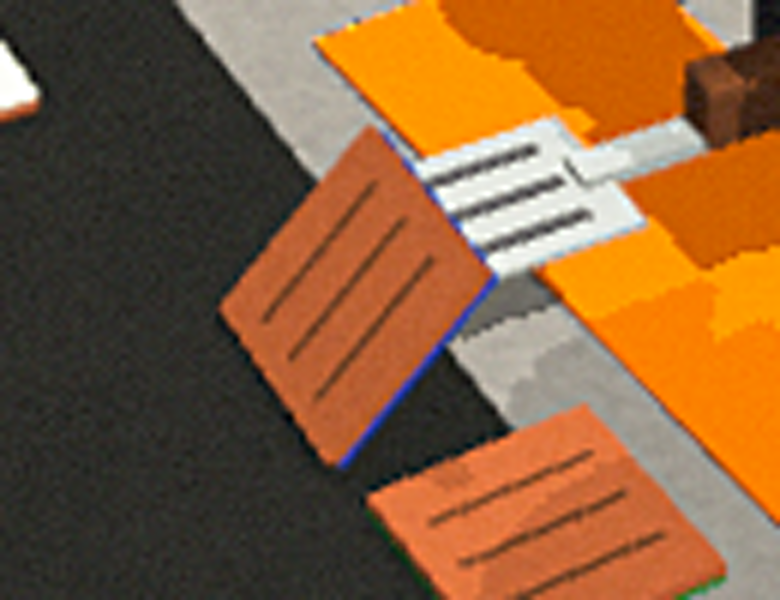

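Blue tile is raised about 45° on the blade (crop 360,300). Tip it over.

Emit:
jog_arm --pt "0 -0.0045 -0.004 0 0 0" --pt "0 -0.009 -0.0072 0 0 0" --pt "0 -0.0135 -0.0105 0 0 0" --pt "0 -0.0185 -0.013 0 0 0" --pt "0 -0.024 -0.015 0 0 0" --pt "0 -0.029 -0.017 0 0 0" --pt "0 -0.034 -0.018 0 0 0" --pt "0 -0.039 -0.0185 0 0 0" --pt "0 -0.043 -0.019 0 0 0" --pt "0 -0.047 -0.019 0 0 0" --pt "0 -0.051 -0.019 0 0 0" --pt "0 -0.055 -0.018 0 0 0" --pt "0 -0.059 -0.018 0 0 0" --pt "0 -0.063 -0.018 0 0 0" --pt "0 -0.066 -0.018 0 0 0" --pt "0 -0.066 -0.018 0 0 0"

```text
clock: 18.1
position: [0.4864, 0.0562, 0.1151]
ee_rot: [-2.104, 2.332, -0.0]
ft_force: [0.2, -0.4, -2.1]
width: 0.204
```

```bash
python3 - <<'E'
from h import *
s=st()
f=grab_frame("scene"); crop(f,[.6,.05,.05],160,120,5,f"pics/scene10.png")
print(plan(*tcp('green',-.067,.08)),plan(*tcp('green',-.067,.02)))
E
```

```text
t 18.1 pos [0.4864 0.0562 0.1151] rot [-2.1045e+00  2.3322e+00 -5.0000e-04] F [ 0.21 -0.39 -2.08] w 0.204
pics/scene10.png 211 215 5
[-0.0886, 0.1281, 0.0108, -0.0001, -0.0, -0.0573] [-0.0886, 0.1281, 0.0708, -0.0001, -0.0, -0.0573]
```

View pics/scene10.png

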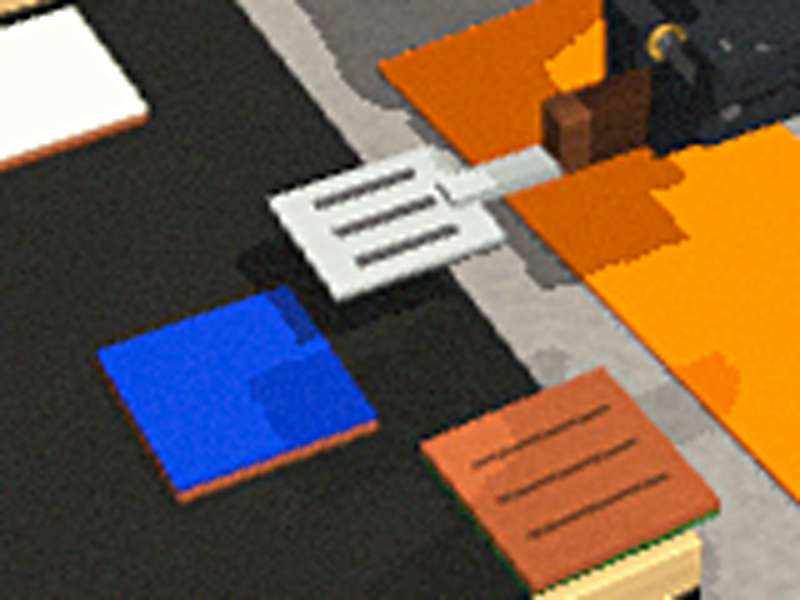

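Blue is turned (crop 240,390). Now green.

Emit:
jog_arm --pt "0 0.04 0 0 0 0" --pt "0 0.08 0 0 0 0" --pt "-0.03 0.12 0 0 0 -0.057" --pt "-0.06 0.128 0 0 0 -0.057" --pt "-0.0856 0.128 0.01 0 0 -0.057" --pt "-0.0856 0.128 0.03 0 0 -0.057" --pt "-0.0856 0.128 0.05 0 0 -0.057" --pt "-0.0856 0.128 0.065 0 0 -0.057" --pt "-0.0856 0.128 0.071 0 0 -0.057" --pt "-0.0856 0.128 0.071 0 0 -0.057" --pt "-0.0856 0.128 0.071 0 0 -0.057"

```text
clock: 19.07
position: [0.3674, 0.1545, 0.0445]
ee_rot: [-2.17, 2.272, -0.0]
ft_force: [0.2, 0.5, -1.8]
width: 0.2
```

```bash
python3 - <<'E'
from h import *
s=st(); print(plan(*tcp('green',-.025,.02)))
for n in("scene","top"):
    f=grab_frame(n); crop(f,[.53,.15,.03],130,100,6,f"pics/{n}11.png")
E
```

```text
t 19.07 pos [0.3674 0.1545 0.0445] rot [-2.17    2.2716 -0.    ] F [ 0.18  0.54 -1.83] w 0.2
[-0.003, -0.0421, 0.0002, -0.0001, 0.0001, -0.0005]
pics/scene11.png 286 249 6
pics/top11.png 190 161 6
```

View pics/top11.png

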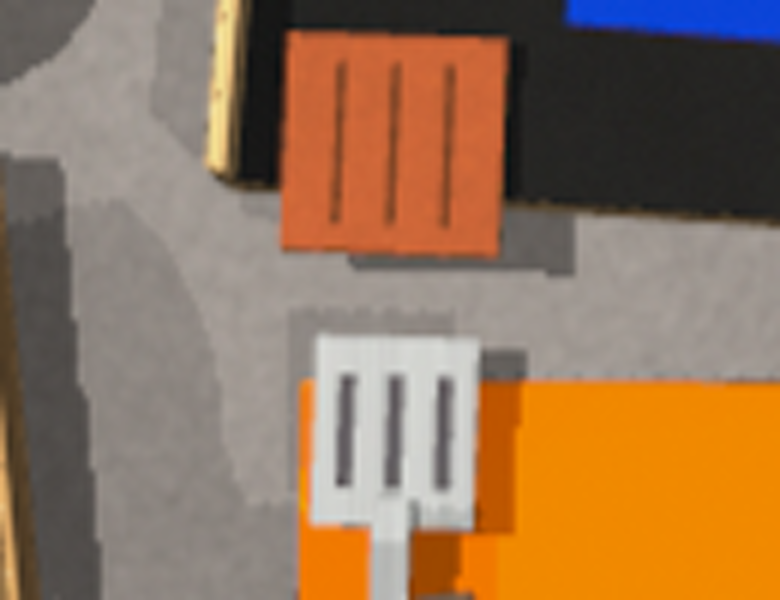

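Emit:
jog_arm --pt "0 -0.01 0 0 0 0" --pt "0 -0.02 0 0 0 0" --pt "0 -0.03 0 0 0 0" --pt "0 -0.037 0 0 0 0" --pt "0 -0.042 0 0 0 0" --pt "0 -0.043 0 0 0 0" --pt "0 -0.043 0 0 0 0" --pt "0 -0.043 0 0 0 0"

```text
clock: 19.83
position: [0.4097, 0.1526, 0.044]
ee_rot: [2.17, -2.271, -0.001]
ft_force: [1.0, 0.3, -1.2]
width: 0.197
```

Emit:
jog_arm --pt "0 0 -0.004 0 0 0" --pt "0 0 -0.007 0 0 0" --pt "0 -0.0005 -0.013 0 0 0" --pt "0 -0.0015 -0.019 0 0 0" --pt "0 -0.0035 -0.0265 0 0 0" --pt "0 -0.006 -0.033 0 0 0" --pt "0 -0.0095 -0.04 0 0 0" --pt "0 -0.014 -0.0465 0 0 0" --pt "0 -0.019 -0.0527 0 0 0" --pt "0 -0.019 -0.0527 0 0 0"

```text
clock: 20.67
position: [0.4309, 0.1517, 0.0982]
ee_rot: [-2.168, 2.27, -0.003]
ft_force: [-0.8, -0.2, -1.6]
width: 0.201
```

```bash
python3 - <<'E'
from h import *
s=st()
f=grab_frame("scene"); crop(f,[.59,.15,.05],130,100,6,f"pics/scene12.png")
E
```

```text
t 20.67 pos [0.4309 0.1517 0.0982] rot [-2.1682  2.2698 -0.0034] F [-0.82 -0.22 -1.63] w 0.201
pics/scene12.png 260 254 6
```

View pics/scene12.png

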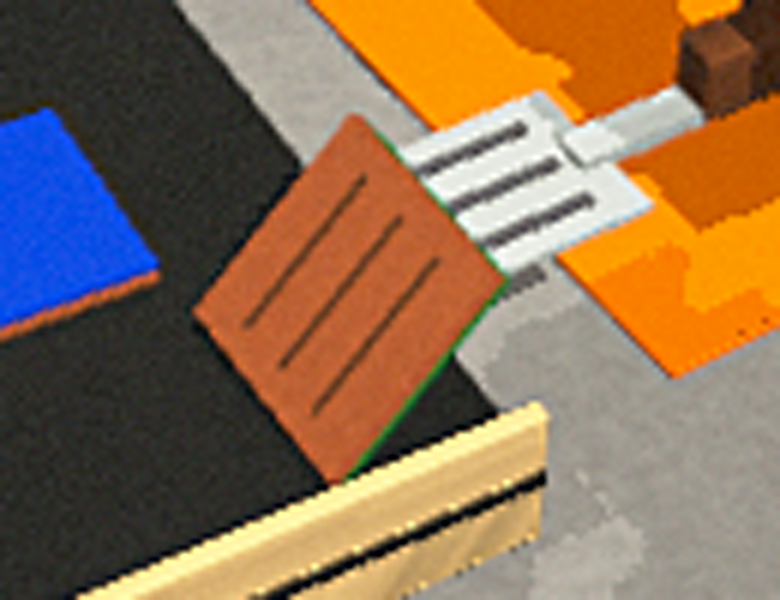

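Emit:
jog_arm --pt "0 -0.0045 -0.004 0 0 0" --pt "0 -0.009 -0.0072 0 0 0" --pt "0 -0.0135 -0.0105 0 0 0" --pt "0 -0.0185 -0.013 0 0 0" --pt "0 -0.024 -0.015 0 0 0" --pt "0 -0.029 -0.017 0 0 0" --pt "0 -0.034 -0.018 0 0 0" --pt "0 -0.039 -0.0185 0 0 0" --pt "0 -0.043 -0.019 0 0 0" --pt "0 -0.047 -0.019 0 0 0" --pt "0 -0.051 -0.019 0 0 0" --pt "0 -0.055 -0.018 0 0 0" --pt "0 -0.059 -0.018 0 0 0" --pt "0 -0.063 -0.018 0 0 0" --pt "0 -0.066 -0.018 0 0 0" --pt "0 -0.066 -0.018 0 0 0"

```text
clock: 22.05
position: [0.4957, 0.1487, 0.1148]
ee_rot: [-2.17, 2.271, -0.001]
ft_force: [0.3, -0.2, -2.9]
width: 0.194
```

```bash
python3 - <<'E'
from h import *
s=st()
f=grab_frame("scene"); crop(f,[.65,.05,.05],210,160,3.8,f"pics/scene13.png")
f=grab_frame("top"); crop(f,[.63,.0,.05],250,180,3.2,f"pics/top13.png")
print(plan([.4365,.024,.15],tgt(0)))
E
```

```text
t 22.05 pos [0.4957 0.1487 0.1148] rot [-2.1699e+00  2.2713e+00 -5.0000e-04] F [ 0.31 -0.24 -2.92] w 0.194
pics/scene13.png 163 205 3.8
pics/top13.png 197 73 3.2
[0.1273, 0.0528, -0.0352, 0.0002, 0.0002, -1.6163]
```

View pics/scene13.png

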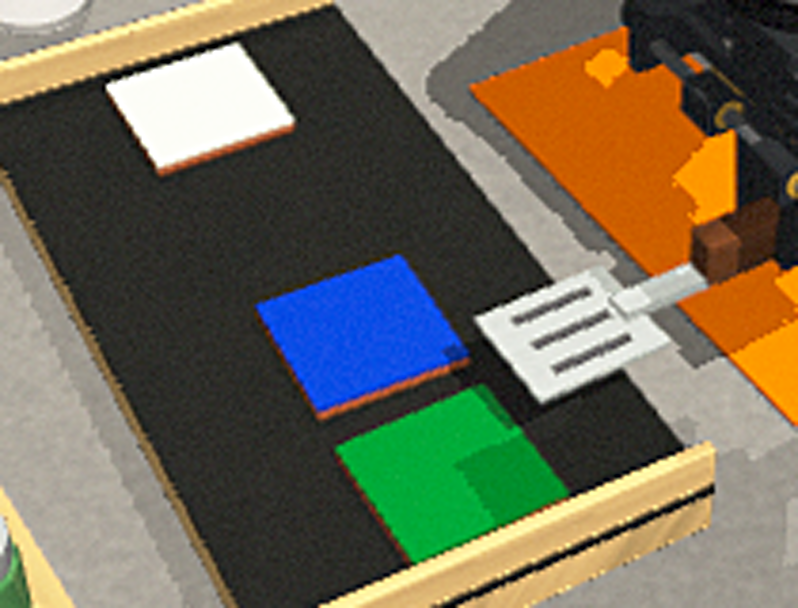

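View pics/top13.png

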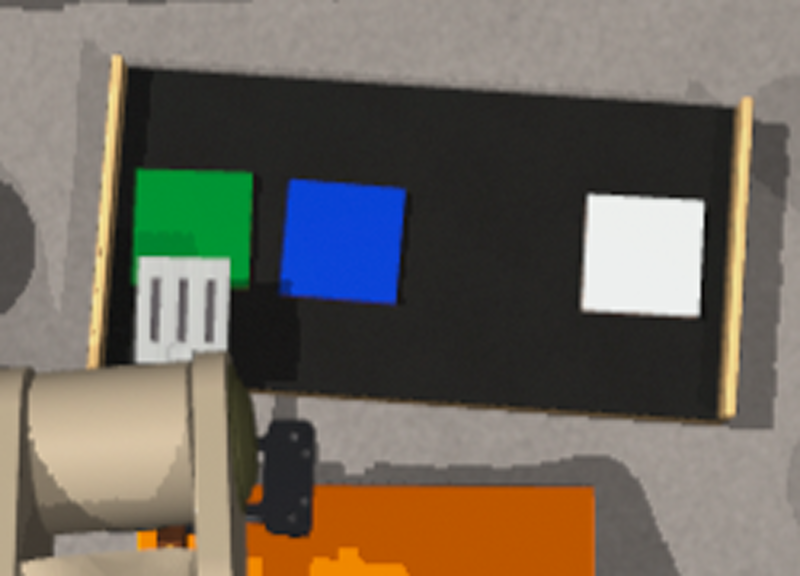

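All three tiles lie glaze up and flat: green (top crop 192,215), blue (345,242), white (643,255). Return the turner.

Emit:
jog_arm --pt "0 0.02 -0.035 0 0 0" --pt "0.04 0.053 -0.035 0 0 0" --pt "0.08 0.053 -0.035 0 0 0" --pt "0.12 0.053 -0.035 0 0 0" --pt "0.133 0.053 -0.035 0 0 -0.1" --pt "0.133 0.053 -0.035 0 0 -1.616" --pt "0.133 0.053 -0.035 0 0 -1.616" --pt "0.133 0.053 -0.035 0 0 -1.616" --pt "0.133 0.053 -0.035 0 0 -1.616" --pt "0.133 0.053 -0.035 0 0 -1.616" --pt "0.133 0.053 -0.035 0 0 -1.616" --pt "0.133 0.053 -0.035 0 0 -1.616" --pt "0.133 0.053 -0.035 0 0 -1.616" --pt "0.133 0.053 -0.035 0 0 -1.616" --pt "0.133 0.053 -0.035 0 0 -1.616" --pt "0.133 0.053 -0.035 0 0 -1.616" --pt "0.133 0.053 -0.035 0 0 -1.616" --pt "0.133 0.053 -0.035 0 0 -1.616" --pt "0.133 0.053 -0.035 0 0 -1.616" --pt "0.133 0.053 -0.035 0 0 -1.616"

```text
clock: 23.82
position: [0.436, 0.0183, 0.1499]
ee_rot: [3.142, -0.006, 0.0]
ft_force: [0.1, 0.8, -1.6]
width: 0.199
```

```bash
python3 - <<'E'
from h import *
s=st(); print(plan([.4365,.018,.029],tgt(0)))
E
```

```text
t 23.82 pos [0.436  0.0183 0.1499] rot [ 3.1415e+00 -5.8000e-03  3.0000e-04] F [ 0.13  0.82 -1.64] w 0.199
[0.0005, 0.0003, 0.1209, 0.0, -0.0002, -0.0037]
```

Emit:
jog_arm --pt "0 0 0.04 0 0 0" --pt "0 0 0.08 0 0 0" --pt "0 0 0.1 0 0 0" --pt "0 0 0.11 0 0 0" --pt "0 0 0.115 0 0 0" --pt "0 0 0.119 0 0 0" --pt "0 0 0.121 0 0 0" --pt "0 0 0.121 0 0 0" --pt "0 0 0.121 0 0 0"

```text
clock: 24.57
position: [0.4364, 0.0182, 0.0294]
ee_rot: [3.141, -0.001, 0.002]
ft_force: [0.4, 0.7, -1.3]
width: 0.199
```

Emit:
jog_arm --pt "0 0 0 0 0 0" --pt "0 0 0 0 0 0" --pt "0 0 0 0 0 0" --pt "0 0 0 0 0 0" --pt "0 0 0 0 0 0" --pt "0 0 0 0 0 0" --pt "0 0 0 0 0 0" --pt "0 0 0 0 0 0" --pt "0 0 0 0 0 0" --pt "0 0 0 0 0 0" --pt "0 0 0 0 0 0" --pt "0 0 -0.02 0 0 0" --pt "0 0 -0.06 0 0 0" --pt "0 0 -0.1 0 0 0" --pt "0 0 -0.14 0 0 0" --pt "0 0 -0.16 0 0 0" --pt "0 0 -0.16 0 0 0" --fingers 0

```text
clock: 25.98
position: [0.4375, 0.018, 0.1929]
ee_rot: [3.14, -0.0, 0.013]
ft_force: [0.2, 0.4, -0.1]
width: 1.002
```

```bash
python3 - <<'E'
from h import *
s=st()
f=grab_frame("scene"); cv2.imwrite("pics/s14.png",f["color"])
f=grab_frame("top"); cv2.imwrite("pics/t14.png",f["color"])
E
```

```text
t 25.98 pos [0.4375 0.018  0.1929] rot [ 3.1396e+00 -2.0000e-04  1.3100e-02] F [ 0.24  0.44 -0.08] w 1.002
```

View pics/s14.png

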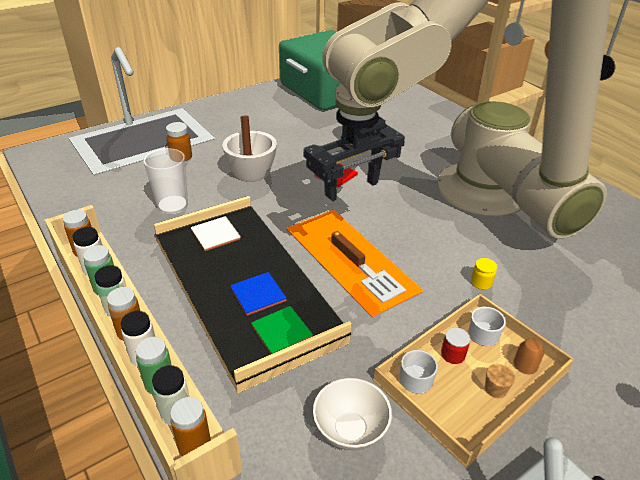

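View pics/t14.png

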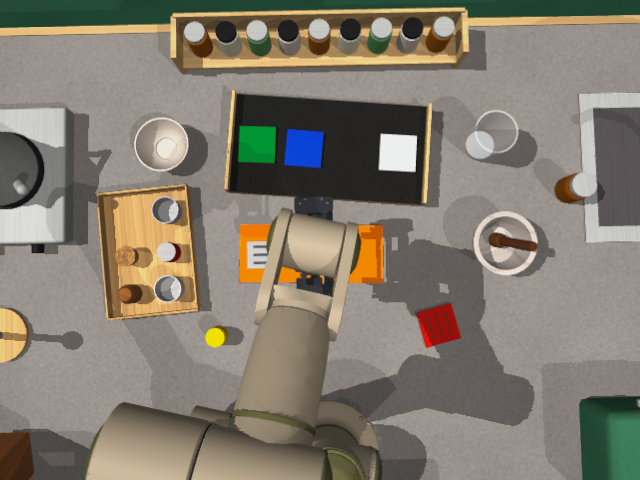

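```bash
cat >> h.py <<'E'
from scipy.optimize import minimize
def sil(f,x,y,z0,h,r0,r1):
    a=np.linspace(0,2*np.pi,60); P=np.r_[np.c_[x+r0*np.cos(a),y+r0*np.sin(a),0*a+z0],np.c_[x+r1*np.cos(a),y+r1*np.sin(a),0*a+z0+h]]
    m=np.zeros((480*4,640*4),np.uint8); cv2.fillConvexPoly(m,cv2.convexHull((proj(f,P)*4+1.5).astype(np.int32)),1); return m
def fitcyl(f,mask,z0,h,r0,r1,x,y):
    M=cv2.resize(mask.astype(np.uint8),(640*4,480*4),interpolation=cv2.INTER_NEAREST)
    def c(p): return 1-(lambda s:(s&M).sum()/(s|M).sum())(sil(f,p[0],p[1],z0,h,r0,r1))
    r=minimize(c,[x,y],method='Nelder-Mead',options=dict(initial_simplex=[[x,y],[x+.006,y],[x,y+.006]],xatol=2e-4,fatol=1e-4)); return r.x.round(4),1-round(r.fun,3)
dims={'cup_a':(.045,.028,.030),'tin':(.05,.022,.022),'stopper':(.04,.018,.023),'shaker':(.058,.021,.021)}
E
python3 - <<'E'
from h import *
for n in("top","scene"):
    f=grab_frame(n); crop(f,[.45,.38,.03],160,150,4,f"pics/{n}15.png")
    for l in dims:
        for m in masks_of(f,l):
            v,u=np.nonzero(m["region"]); p=atz(f,[u.mean(),v.mean()],.03)[0]
            if p[1]>.28 and m["conf"]>.3: print(n,l,round(m["conf"],2),fitcyl(f,m["region"],.005,*dims[l],p[0],p[1]))
E
```

```text
pics/top15.png 70 174 4
top cup_a 0.75 (array([0.5368, 0.3436]), np.float64(0.878))
top cup_a 0.56 (array([0.3645, 0.3395]), np.float64(0.906))
top tin 0.69 (array([0.4453, 0.3403]), np.float64(0.868))
top stopper 0.93 (array([0.4381, 0.4315]), np.float64(0.9319999999999999))
top shaker 0.69 (array([0.3554, 0.4243]), np.float64(0.858))
pics/scene15.png 390 286 4
scene cup_a 0.74 (array([0.4453, 0.3345]), np.float64(0.64))
scene cup_a 0.61 (array([0.5379, 0.3425]), np.float64(0.921))
scene cup_a 0.58 (array([0.3673, 0.338 ]), np.float64(0.913))
scene tin 0.92 (array([0.4451, 0.3384]), np.float64(0.873))
scene tin 0.61 (array([0.5399, 0.3458]), np.float64(0.769))
scene stopper 0.61 (array([0.4391, 0.4305]), np.float64(0.889))
scene shaker 0.86 (array([0.3582, 0.4264]), np.float64(0.8089999999999999))
```

View pics/top15.png

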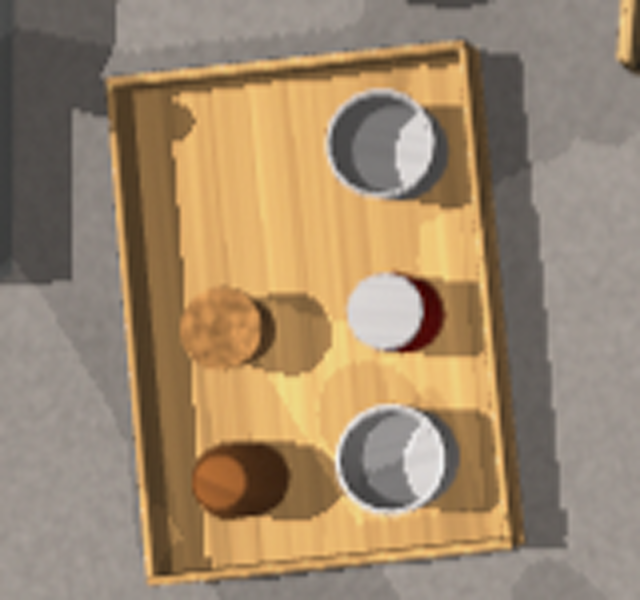

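View pics/scene15.png

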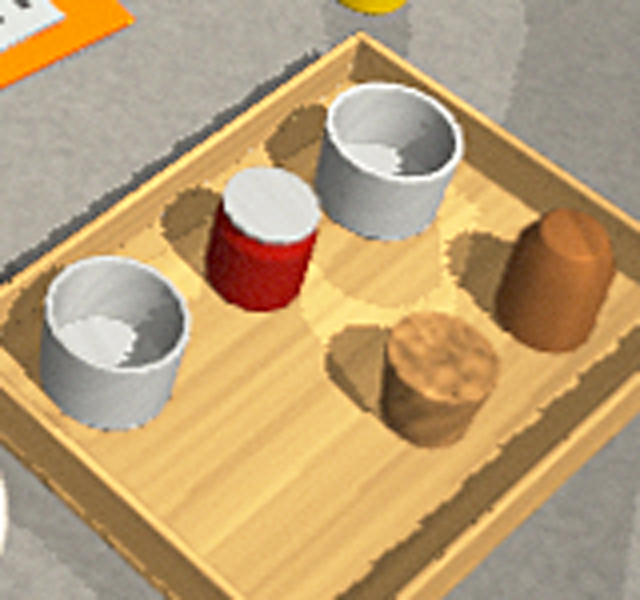

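Turner is back on the mat. The cups are the grey open ones at top px (166,210) → (0.537,0.343) and (169,289) → (0.366,0.339). The red tin is between them at (169,252), with stopper and shaker to their left. I'll pinch each cup by its inner-side wall.

```bash
python3 - <<'E'
from h import *
s=st(); print(plan([.537,.371,.12],tgt(-90)))
f=grab_frame("top")
for l in("blue","white","green"):
    hs=cv2.cvtColor(f["color"],cv2.COLOR_BGR2HSV)
    lo,hi={'blue':((110,150,80),(125,255,255)),'green':((55,150,60),(75,255,255)),'white':((0,0,200),(180,30,255))}[l]
    m=cv2.inRange(hs,lo,hi); b=np.zeros_like(m); b[90:205,225:435]=1; m=m*b
    print(l,rect(f,m,.038))
E
```

```text
t 26.58 pos [0.436  0.0183 0.1885] rot [-3.1414e+00  5.0000e-04  1.0000e-03] F [-0.52 -0.06  0.97] w 1.001
[0.1009, -0.3527, 0.0685, 0.0004, 0.0006, 1.5705]
blue ((667.1901245117188, 41.0291862487793), (82.32041931152344, 81.9548568725586), 83.96096801757812)
white ((653.422607421875, -166.214599609375), (79.086181640625, 79.15860748291016), 85.5960693359375)
green ((678.36279296875, 143.9097137451172), (81.41592407226562, 82.25790405273438), 86.8976821899414)
```

Emit:
jog_arm --pt "0.1 -0.353 0 0 0 1.571" --pt "0.1 -0.353 0 0 0 1.571" --pt "0.1 -0.353 0 0 0 1.571" --pt "0.1 -0.353 0 0 0 1.571" --pt "0.1 -0.353 0 0 0 1.571" --pt "0.1 -0.353 0 0 0 1.571" --pt "0.1 -0.353 0 0 0 1.571" --pt "0.1 -0.353 0 0 0 1.571" --pt "0.1 -0.353 0 0 0 1.571" --pt "0.1 -0.353 0 0 0 1.571" --pt "0.1 -0.353 0 0 0 1.571" --pt "0.1 -0.353 0 0 0 1.571" --pt "0.1 -0.353 0 0 0 1.571" --pt "0.1 -0.353 0 0 0 1.571" --pt "0.1 -0.353 0.03 0 0 1.571" --pt "0.1 -0.353 0.06 0 0 1.571" --pt "0.1 -0.353 0.07 0 0 1.571" --pt "0.1 -0.353 0.07 0 0 1.571" --pt "0.1 -0.353 0.07 0 0 1.571" --fingers 0.7 --newtons 20

```text
clock: 28.22
position: [0.5365, 0.3714, 0.1194]
ee_rot: [-2.221, 2.222, -0.0]
ft_force: [0.1, 0.3, 1.3]
width: 0.299
```

```bash
python3 - <<'E'
from h import *
s=st(); print(s['qpos'].round(2),plan([.537,.371,.04],tgt(-90)))
for n in("scene","top"):
    f=grab_frame(n); crop(f,[.5,.36,.06],160,120,5,f"pics/{n}16.png")
E
```

```text
t 28.22 pos [0.5365 0.3714 0.1194] rot [-2.2207e+00  2.2218e+00 -1.0000e-04] F [0.06 0.26 1.28] w 0.299
[0.42 0.68 1.19 0.   1.27 2.  ] [0.0004, -0.0005, 0.0794, -0.0002, 0.0001, -0.0005]
pics/scene16.png 363 295 5
pics/top16.png 76 165 5
```

View pics/scene16.png

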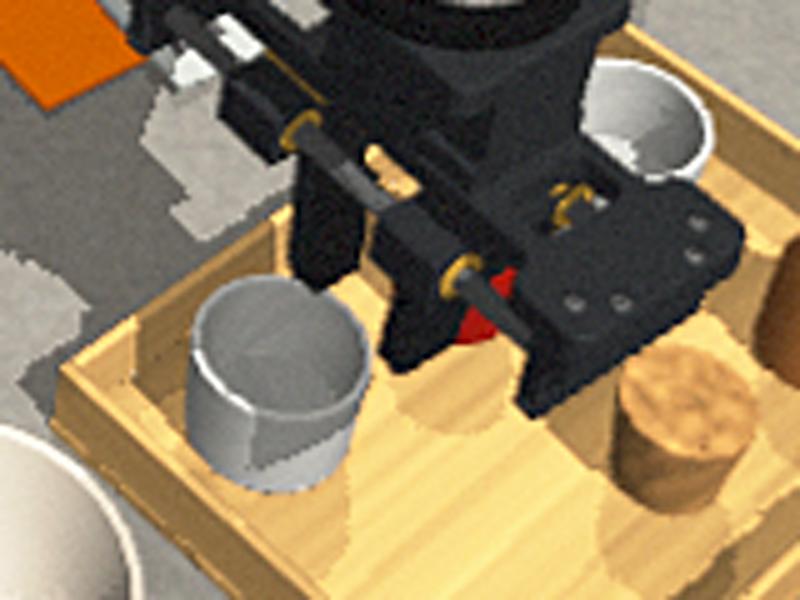

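View pics/top16.png

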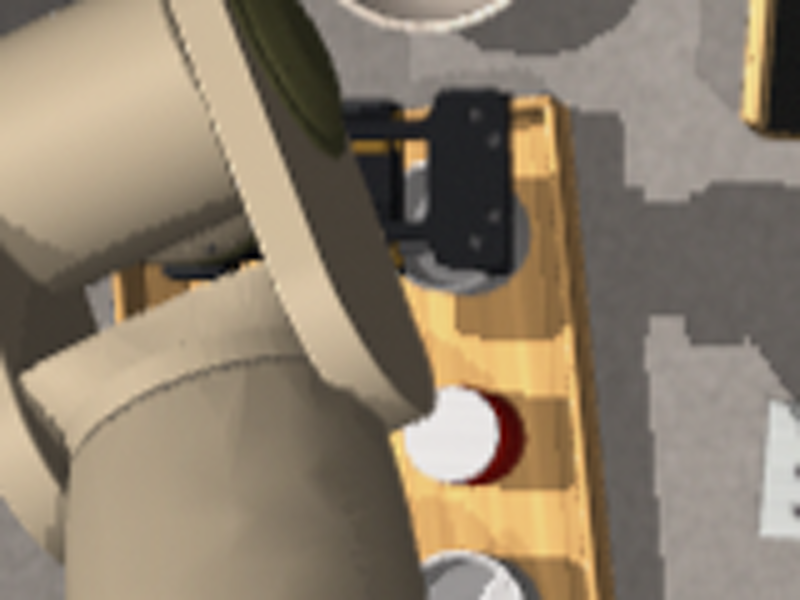

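Fingers straddle the cup's left wall (scene crop 330–410, 270–330). Descend.

Emit:
jog_arm --pt "0 0 0.02 0 0 0" --pt "0 0 0.04 0 0 0" --pt "0 0 0.05 0 0 0" --pt "0 0 0.056 0 0 0" --pt "0 0 0.058 0 0 0" --pt "0 0 0.058 0 0 0"

```text
clock: 28.82
position: [0.5365, 0.3714, 0.0615]
ee_rot: [-2.22, 2.221, -0.001]
ft_force: [-0.7, -0.2, -0.1]
width: 0.299
```

```bash
python3 - <<'E'
from h import *
s=st()
for n in("scene",):
    f=grab_frame(n); crop(f,[.53,.36,.04],100,80,8,f"pics/{n}17.png")
E
```

```text
t 28.82 pos [0.5365 0.3714 0.0615] rot [-2.2202e+00  2.2214e+00 -5.0000e-04] F [-0.71 -0.22 -0.11] w 0.299
pics/scene17.png 378 331 8
```

View pics/scene17.png

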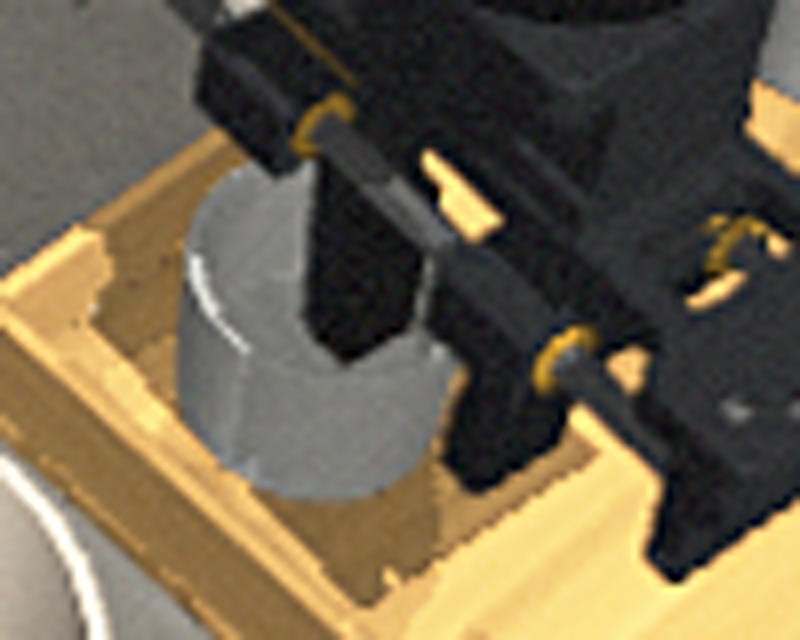

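One finger is inside the cup, one outside. Lower the rest, close, and lift.

Emit:
jog_arm --pt "0 0 0.01 0 0 0" --pt "0 0 0.018 0 0 0" --pt "0 0 0.021 0 0 0" --pt "0 0 0.021 0 0 0" --pt "0 0 0.021 0 0 0"

```text
clock: 29.28
position: [0.5361, 0.3712, 0.0396]
ee_rot: [2.221, -2.222, -0.0]
ft_force: [-0.3, 0.3, -0.7]
width: 0.301
```

Emit:
jog_arm --pt "0 0 0 0 0 0" --pt "0 0 0 0 0 0" --pt "0 0 0 0 0 0" --pt "0 0 0 0 0 0" --pt "0 0 0 0 0 0" --pt "0 0 0 0 0 0" --pt "0 0 0 0 0 0" --pt "0 0 0 0 0 0" --pt "0 0 0 0 0 0" --fingers 1 --newtons 25

```text
clock: 30.03
position: [0.5366, 0.3713, 0.0402]
ee_rot: [-2.22, 2.221, -0.001]
ft_force: [2.2, -1.1, 5.7]
width: 0.041
```

Emit:
jog_arm --pt "0 0 -0.005 0 0 0" --pt "0 0 -0.02 0 0 0" --pt "0 0 -0.05 0 0 0" --pt "0 0 -0.08 0 0 0" --pt "0 0 -0.11 0 0 0" --pt "0 0 -0.14 0 0 0" --pt "0 0 -0.15 0 0 0" --pt "0 0 -0.15 0 0 0"

```text
clock: 30.7
position: [0.5363, 0.3718, 0.1919]
ee_rot: [-2.219, 2.219, -0.001]
ft_force: [0.1, 0.7, -1.4]
width: 0.04
```

```bash
python3 - <<'E'
from h import *
s=st()
print(plan([.6534,-.1662+.028,.19],tgt(-90)))
for n in("scene",):
    f=grab_frame(n); crop(f,[.53,.36,.14],140,110,5.5,f"pics/{n}18.png")
E
```

```text
t 30.7 pos [0.5363 0.3718 0.1919] rot [-2.2186e+00  2.2192e+00 -1.0000e-03] F [ 0.15  0.71 -1.42] w 0.04
[0.5099, -0.1172, 0.0011, -0.003, 0.0021, -0.0003]
pics/scene18.png 367 276 5.5
```

View pics/scene18.png

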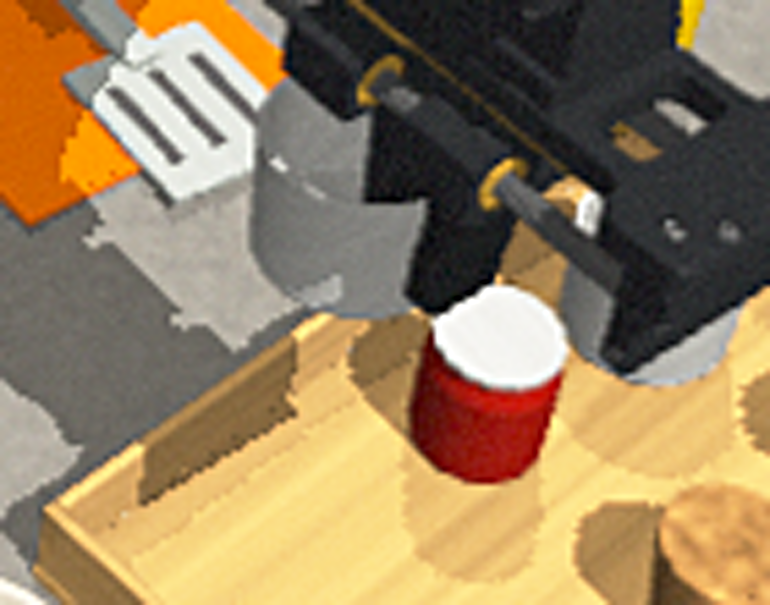

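Emit:
jog_arm --pt "0.03 -0.007 0 0 0 0" --pt "0.07 -0.016 0 0 0 0" --pt "0.11 -0.025 0 0 0 0" --pt "0.15 -0.035 0 0 0 0" --pt "0.19 -0.044 0 0 0 0" --pt "0.23 -0.053 0 0 0 0" --pt "0.27 -0.062 0 0 0 0" --pt "0.31 -0.071 0 0 0 0" --pt "0.35 -0.08 0 0 0 0" --pt "0.39 -0.09 0 0 0 0" --pt "0.43 -0.099 0 0 0 0" --pt "0.46 -0.106 0 0 0 0" --pt "0.49 -0.113 0 0 0 0" --pt "0.51 -0.117 0 0 0 0" --pt "0.51 -0.117 0.03 0 0 0" --pt "0.51 -0.117 0.06 0 0 0" --pt "0.51 -0.117 0.08 0 0 0" --pt "0.51 -0.117 0.09 0 0 0" --pt "0.51 -0.117 0.09 0 0 0"

```text
clock: 32.33
position: [0.6512, -0.1381, 0.0954]
ee_rot: [2.219, -2.22, -0.012]
ft_force: [-0.6, -0.3, -2.0]
width: 0.042
```

```bash
python3 - <<'E'
from h import *
s=st()
for n in("scene","top"):
    f=grab_frame(n); crop(f,[.65,-.15,.07],140,110,5.5,f"pics/{n}19.png")
    print(proj(f,[[.6534,-.1662,.038]]))
    for m in masks_of(f,'cup_a'):
        v,u=np.nonzero(m["region"]); p=atz(f,[u.mean(),v.mean()],.08)[0]
        if p[1]<0: print(n,m["conf"],fitcyl(f,m["region"],s['position'][2]-.035,*dims['cup_a'],p[0],p[1]))
E
```

```text
t 32.33 pos [ 0.6512 -0.1381  0.0954] rot [ 2.2186 -2.2201 -0.0119] F [-0.62 -0.33 -1.99] w 0.042
pics/scene19.png 149 167 5.5
[[215.68914501 231.04528878]]
scene 0.65 (array([ 0.6531, -0.1634]), np.float64(0.365))
pics/top19.png 322 95 5.5
[[397.58603531 152.20166113]]
```

View pics/scene19.png

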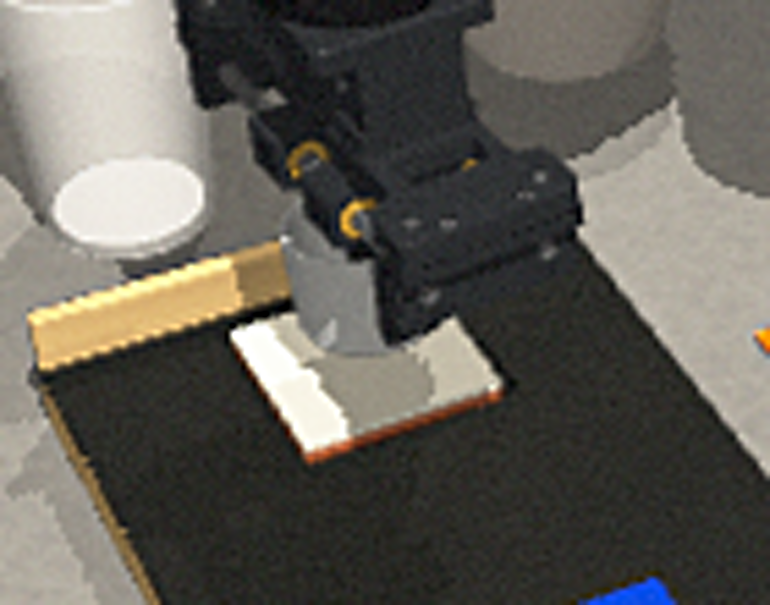

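View pics/top19.png

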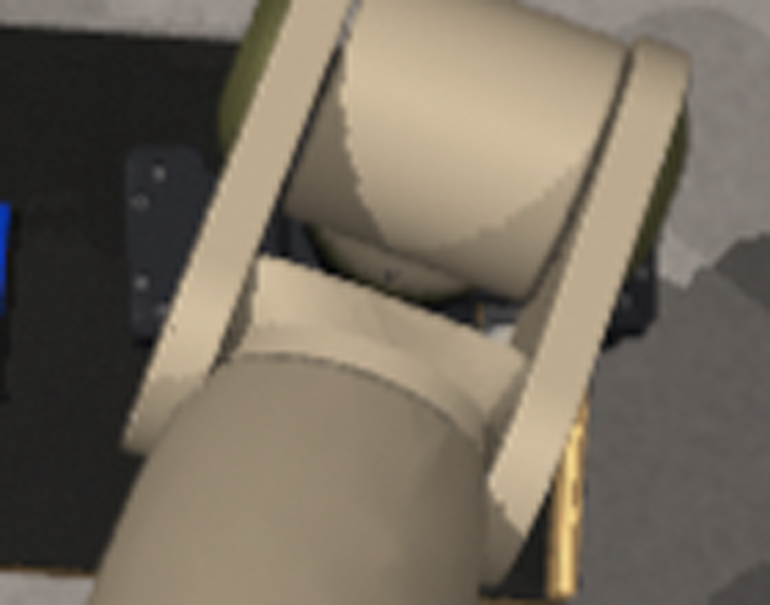

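Emit:
jog_arm --pt "0 -0.002 0 0 0 0" --pt "0 -0.002 0 0 0 0" --pt "0 -0.002 0 0 0 0"

```text
clock: 32.78
position: [0.6552, -0.1388, 0.1005]
ee_rot: [-2.221, 2.222, -0.002]
ft_force: [-0.7, -0.1, -1.3]
width: 0.042
```

Emit:
jog_arm --pt "0 0 0.008 0 0 0" --pt "0 0 0.015 0 0 0" --pt "0 0 0.02 0 0 0" --pt "0 0 0.023 0 0 0" --pt "0 0 0.025 0 0 0" --pt "0 0 0.0265 0 0 0" --pt "0 0 0.0265 0 0 0" --pt "0 0 0.0265 0 0 0"

```text
clock: 33.45
position: [0.6551, -0.1387, 0.074]
ee_rot: [-2.221, 2.222, -0.001]
ft_force: [-1.0, 3.1, 4.9]
width: 0.042
```

```bash
python3 - <<'E'
from h import *
s=st()
f=grab_frame("scene"); crop(f,[.65,-.15,.06],100,80,8,f"pics/scene20.png")
E
```

```text
t 33.45 pos [ 0.6551 -0.1387  0.074 ] rot [-2.2207e+00  2.2215e+00 -1.1000e-03] F [-1.02  3.05  4.88] w 0.042
pics/scene20.png 169 186 8
```

View pics/scene20.png

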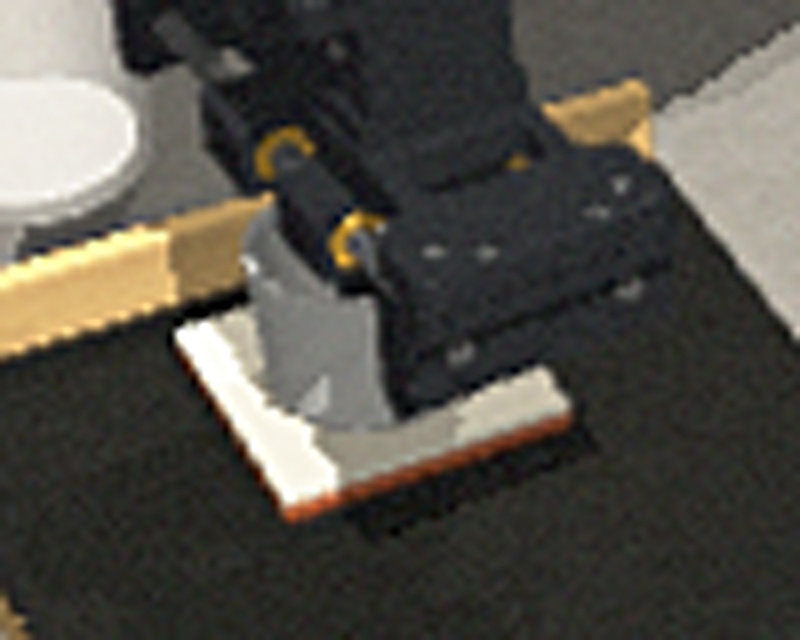

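Contact is felt (about 5 N), and the cup is on the white tile. Open only to 0.7 so the inner finger stays clear of the far wall, then rise.

Emit:
jog_arm --pt "0 0 0 0 0 0" --pt "0 0 0 0 0 0" --pt "0 0 0 0 0 0" --pt "0 0 0 0 0 0" --pt "0 0 0 0 0 0" --pt "0 0 0 0 0 0" --pt "0 0 -0.02 0 0 0" --pt "0 0 -0.04 0 0 0" --pt "0 0 -0.08 0 0 0" --pt "0 0 -0.12 0 0 0" --pt "0 0 -0.12 0 0 0" --pt "-0.1 0.02 -0.12 0 0 0" --pt "-0.1 0.04 -0.12 0 0 0" --pt "-0.1 0.04 -0.12 0 0 0" --pt "-0.1 0.04 -0.12 0 0 0" --fingers 0.7

```text
clock: 34.75
position: [0.613, -0.0347, 0.1938]
ee_rot: [-2.225, 2.218, 0.002]
ft_force: [-0.1, 0.4, -0.9]
width: 0.294
```

```bash
python3 - <<'E'
from h import *
s=st()
d=np.array([np.sin(np.radians(20)),np.cos(np.radians(20))]); c=np.array([.366,.339])
p=c+.028*d; print('pinch',p); print(plan([*p,.19],tgt(-110)))
for n in("scene","top"):
    f=grab_frame(n); cv2.imwrite(f"pics/{n}21.png",f["color"])
    for m in masks_of(f,'cup_a'):
        v,u=np.nonzero(m["region"]); pp=atz(f,[u.mean(),v.mean()],.03)[0]
        z0=.038 if pp[1]<.2 else .005
        print(n,round(m["conf"],2),fitcyl(f,m["region"],z0,*dims['cup_a'],pp[0],pp[1]))
E
```

```text
t 34.75 pos [ 0.613  -0.0347  0.1938] rot [-2.2252e+00  2.2175e+00  2.1000e-03] F [-0.08  0.43 -0.91] w 0.294
pinch [0.37557656 0.36531139]
[-0.4008, 0.2361, 0.0044, 0.0011, 0.0008, 0.3525]
scene 0.79 (array([0.3668, 0.3382]), np.float64(0.957))
scene 0.71 (array([ 0.6549, -0.1654]), np.float64(0.935))
scene 0.46 (array([0.3528, 0.4193]), np.float64(0.618))
top 0.4 (array([0.3843, 0.3454]), np.float64(0.06999999999999995))
```

View pics/scene21.png

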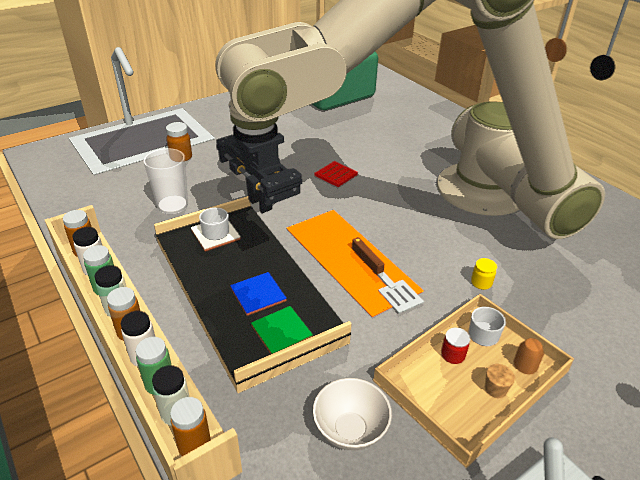

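View pics/top21.png

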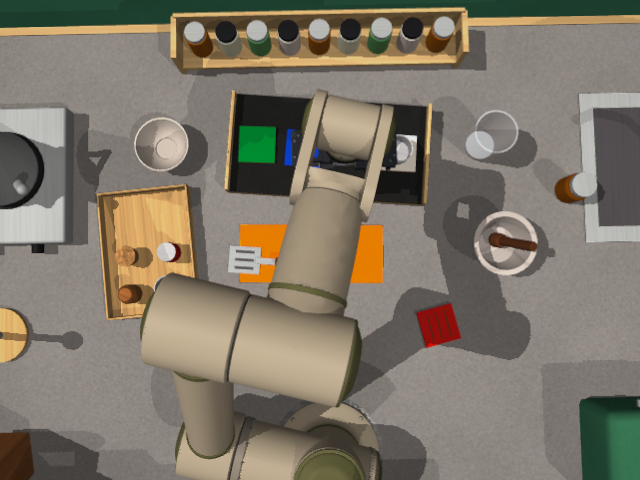

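Cup stands mid-white (scene 214,222). But the turner has been knocked: its blade now pokes past the mat's left end (top 245,260). I'll mend that after the second cup, which is unmoved at (0.367,0.338).

Emit:
jog_arm --pt "-0.035 0.02 0 0 0 0.03" --pt "-0.069 0.04 0 0 0 0.06" --pt "-0.103 0.06 0 0 0 0.1" --pt "-0.137 0.08 0 0 0 0.14" --pt "-0.171 0.1 0 0 0 0.18" --pt "-0.205 0.12 0 0 0 0.22" --pt "-0.239 0.14 0 0 0 0.26" --pt "-0.273 0.16 0 0 0 0.3" --pt "-0.307 0.18 0 0 0 0.34" --pt "-0.341 0.2 0 0 0 0.35" --pt "-0.37 0.218 0 0 0 0.35" --pt "-0.39 0.23 0 0 0 0.35" --pt "-0.4 0.236 0 0 0 0.35" --pt "-0.4 0.236 0.03 0 0 0.35" --pt "-0.4 0.236 0.06 0 0 0.35" --pt "-0.4 0.236 0.07 0 0 0.35" --pt "-0.4 0.236 0.07 0 0 0.35" --pt "-0.4 0.236 0.07 0 0 0.35"

```text
clock: 36.45
position: [0.3804, 0.3607, 0.1233]
ee_rot: [1.798, -2.576, 0.0]
ft_force: [1.1, 0.6, -0.3]
width: 0.301
```

```bash
python3 - <<'E'
from h import *
s=st(); print(s['qpos'].round(2),plan([.3756,.365,.0615],tgt(-110)))
f=grab_frame("scene"); crop(f,[.38,.37,.06],130,100,6,f"pics/scene22.png")
for m in masks_of(f,'cup_a'):
        v,u=np.nonzero(m["region"]); pp=atz(f,[u.mean(),v.mean()],.03)[0]
        if pp[1]>.2: print(round(m["conf"],2),fitcyl(f,m["region"],.005,*dims['cup_a'],pp[0],pp[1]))
E
```

```text
t 36.45 pos [0.3804 0.3607 0.1233] rot [ 1.7978e+00 -2.5758e+00  2.0000e-04] F [ 1.11  0.55 -0.33] w 0.301
[ 0.53  0.48  1.57 -0.    1.09  2.46] [-0.0024, 0.0059, 0.0618, 0.0001, -0.0004, -0.003]
pics/scene22.png 433 278 6
0.64 (array([0.3658, 0.3383]), np.float64(0.884))
```

View pics/scene22.png

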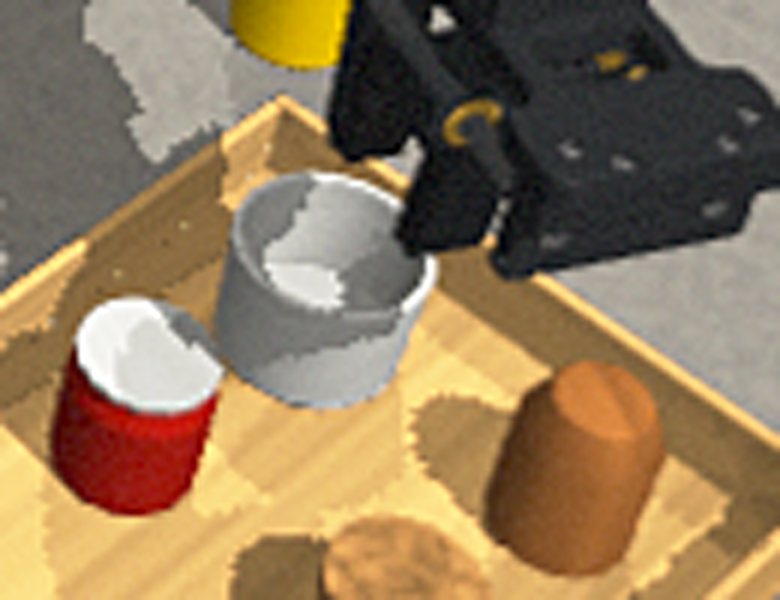

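Emit:
jog_arm --pt "-0.0024 0.006 0 0 0 0" --pt "-0.0024 0.006 0.02 0 0 0" --pt "-0.0024 0.006 0.04 0 0 0" --pt "-0.0024 0.006 0.055 0 0 0" --pt "-0.0024 0.006 0.061 0 0 0" --pt "-0.0024 0.006 0.061 0 0 0" --pt "-0.0024 0.006 0.061 0 0 0"

```text
clock: 37.13
position: [0.3747, 0.366, 0.0632]
ee_rot: [-1.799, 2.574, -0.0]
ft_force: [0.2, -0.3, 0.3]
width: 0.302
```

```bash
python3 - <<'E'
from h import *
s=st(); print(plan([.3756,.365,.04],tgt(-110)))
f=grab_frame("scene"); crop(f,[.38,.37,.06],100,80,8,f"pics/scene23.png")
E
```

```text
t 37.13 pos [0.3747 0.366  0.0632] rot [-1.7995e+00  2.5737e+00 -1.0000e-04] F [ 0.18 -0.28  0.25] w 0.302
[0.0006, -0.0012, 0.0232, -0.0008, 0.0009, -0.0014]
pics/scene23.png 448 288 8
```

View pics/scene23.png

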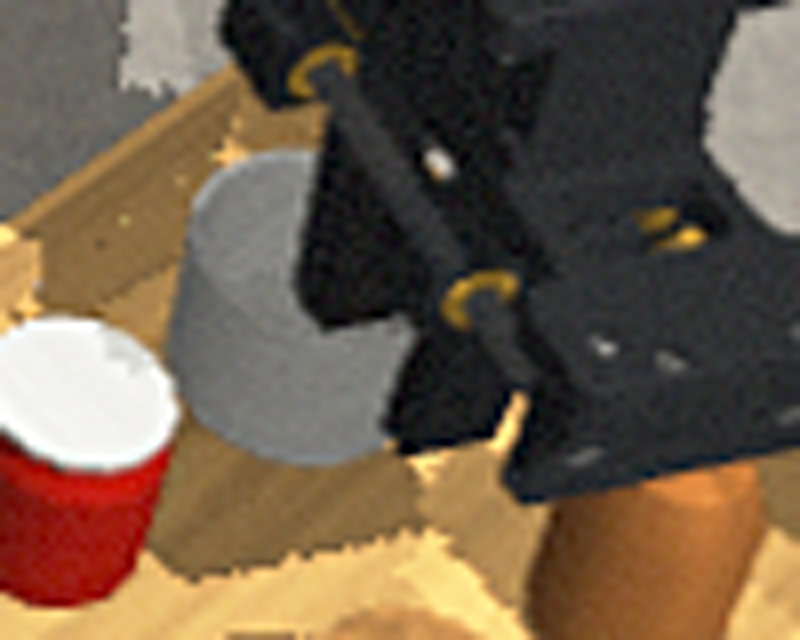

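Emit:
jog_arm --pt "0 -0.001 0.01 0 0 0" --pt "0 -0.001 0.018 0 0 0" --pt "0 -0.001 0.023 0 0 0" --pt "0 -0.001 0.023 0 0 0" --pt "0 -0.001 0.023 0 0 0"

```text
clock: 37.6
position: [0.3752, 0.3652, 0.039]
ee_rot: [1.8, -2.574, -0.0]
ft_force: [-0.1, -0.2, -0.3]
width: 0.301
```

Emit:
jog_arm --pt "0 0 0 0 0 0" --pt "0 0 0 0 0 0" --pt "0 0 0 0 0 0" --pt "0 0 0 0 0 0" --pt "0 0 0 0 0 0" --pt "0 0 0 0 0 0" --pt "0 0 0 0 0 0" --pt "0 0 0 0 0 0" --pt "0 0 0 0 0 0" --fingers 1 --newtons 25

```text
clock: 38.35
position: [0.3754, 0.3653, 0.0395]
ee_rot: [-1.8, 2.574, -0.0]
ft_force: [0.3, -2.0, 5.7]
width: 0.057
```

Emit:
jog_arm --pt "0 0 -0.005 0 0 0" --pt "0 0 -0.02 0 0 0" --pt "0 0 -0.05 0 0 0" --pt "0 0 -0.08 0 0 0" --pt "0 0 -0.11 0 0 0" --pt "0 0 -0.14 0 0 0" --pt "0 0 -0.15 0 0 0" --pt "0 0 -0.15 0 0 0"

```text
clock: 39.02
position: [0.3758, 0.3659, 0.1919]
ee_rot: [-1.797, 2.57, 0.0]
ft_force: [0.1, 0.0, -0.7]
width: 0.053
```

```bash
python3 - <<'E'
from h import *
s=st()
d=np.array([np.sin(np.radians(20)),np.cos(np.radians(20))])
p=np.array([.6672,.0410])+.028*d; print(p,plan([*p,.19],tgt(-110)))
f=grab_frame("scene"); crop(f,[.4,.37,.13],130,100,6,f"pics/scene24.png")
E
```

```text
t 39.02 pos [0.3758 0.3659 0.1919] rot [-1.7972e+00  2.5704e+00  2.0000e-04] F [ 0.05  0.02 -0.74] w 0.053
[0.67677656 0.06731139] [0.1771, -0.3852, 0.0023, -0.0029, 0.0044, -0.0014]
pics/scene24.png 434 255 6
```

View pics/scene24.png

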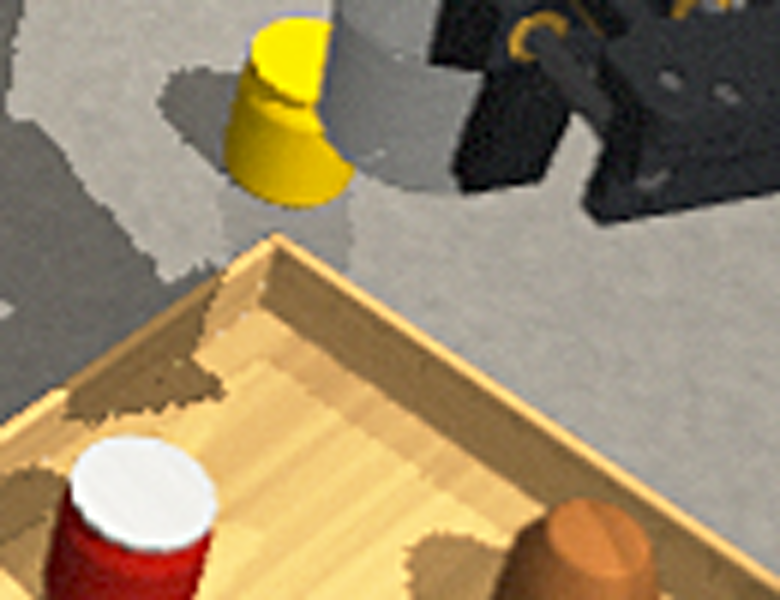

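Second cup held. Carry it to the blue tile.

Emit:
jog_arm --pt "0.014 -0.03 0 0 0 0" --pt "0.028 -0.061 0 0 0 0" --pt "0.044 -0.096 0 0 0 0" --pt "0.06 -0.131 0 0 0 0" --pt "0.076 -0.165 0 0 0 0" --pt "0.092 -0.2 0 0 0 0" --pt "0.108 -0.235 0 0 0 0" --pt "0.124 -0.27 0 0 0 0" --pt "0.14 -0.305 0 0 0 0" --pt "0.154 -0.335 0 0 0 0" --pt "0.166 -0.361 0 0 0 0" --pt "0.174 -0.378 0 0 0 0" --pt "0.177 -0.385 0 0 0 0" --pt "0.177 -0.385 0 0 0 0" --pt "0.177 -0.385 0.03 0 0 0" --pt "0.177 -0.385 0.06 0 0 0" --pt "0.177 -0.385 0.08 0 0 0" --pt "0.177 -0.385 0.09 0 0 0" --pt "0.177 -0.385 0.09 0 0 0" --pt "0.177 -0.385 0.09 0 0 0"

```text
clock: 40.73
position: [0.6759, 0.0676, 0.0999]
ee_rot: [-1.801, 2.574, 0.0]
ft_force: [0.0, 0.9, 0.0]
width: 0.057
```

Emit:
jog_arm --pt "0 0 0 0 0 0" --pt "0 0 0 0 0 0"

```text
clock: 40.9
position: [0.6766, 0.0671, 0.1011]
ee_rot: [-1.799, 2.573, -0.003]
ft_force: [0.4, -0.3, -0.1]
width: 0.055
```

```bash
python3 - <<'E'
from h import *
s=st(); print(plan([.6768,.0673,.0735],tgt(-110)))
f=grab_frame("scene"); crop(f,[.65,.05,.06],130,100,6,f"pics/scene25.png")
E
```

```text
t 40.9 pos [0.6766 0.0671 0.1011] rot [-1.7992  2.5727 -0.0027] F [ 0.41 -0.3  -0.1 ] w 0.055
[-0.0002, -0.0, 0.0276, -0.0026, 0.0008, -0.0011]
pics/scene25.png 203 231 6
```

View pics/scene25.png

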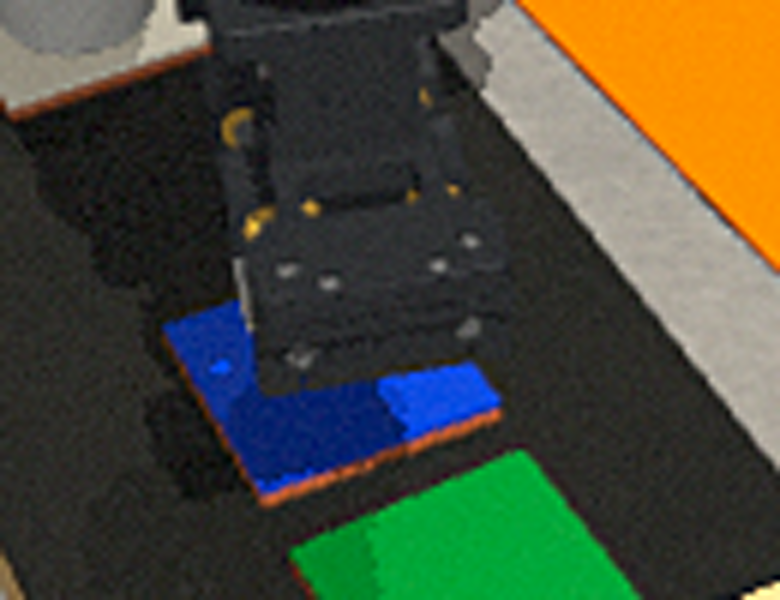

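Emit:
jog_arm --pt "0 0 0.008 0 0 0" --pt "0 0 0.015 0 0 0" --pt "0 0 0.02 0 0 0" --pt "0 0 0.024 0 0 0" --pt "0 0 0.026 0 0 0" --pt "0 0 0.0275 0 0 0" --pt "0 0 0.0275 0 0 0" --pt "0 0 0.0275 0 0 0"

```text
clock: 41.62
position: [0.6764, 0.067, 0.0727]
ee_rot: [-1.8, 2.574, -0.001]
ft_force: [-1.3, 2.3, 5.0]
width: 0.053
```

Emit:
jog_arm --pt "0 0 0 0 0 0" --pt "0 0 0 0 0 0" --pt "0 0 0 0 0 0" --pt "0 0 0 0 0 0" --pt "0 0 0 0 0 0" --pt "0 0 0 0 0 0" --pt "0 0 -0.02 0 0 0" --pt "0 0 -0.04 0 0 0" --pt "0 0 -0.08 0 0 0" --pt "0 0 -0.12 0 0 0" --pt "0 0 -0.12 0 0 0" --fingers 0.7

```text
clock: 42.53
position: [0.6784, 0.0668, 0.2006]
ee_rot: [-1.794, 2.566, -0.014]
ft_force: [0.3, -0.7, -0.2]
width: 0.299
```

```bash
python3 - <<'E'
from h import *
s=st(); print(plan([.43,-.2,.19],tgt(-45)))
E
```

```text
t 42.53 pos [0.6784 0.0668 0.2006] rot [-1.794   2.5656 -0.0141] F [ 0.32 -0.7  -0.19] w 0.299
[0.3359, 0.1419, 0.0074, -0.0143, -0.0044, -1.1357]
```

Emit:
jog_arm --pt "0.03 0.018 0 0 0 -0.1" --pt "0.06 0.035 0 0 0 -0.2" --pt "0.1 0.055 0 0 0 -0.3" --pt "0.13 0.07 0 0 0 -0.4" --pt "0.16 0.09 0 0 0 -0.5" --pt "0.2 0.11 0 0 0 -0.6" --pt "0.23 0.125 0 0 0 -0.7" --pt "0.26 0.14 0 0 0 -0.8" --pt "0.29 0.16 0 0 0 -0.9" --pt "0.327 0.177 0 0 0 -1.0" --pt "0.327 0.177 0 0 0 -1.1" --pt "0.327 0.177 0 0 0 -1.1" --pt "0.327 0.177 0 0 0 -1.1" --pt "0.327 0.177 0 0 0 -1.1" --fingers 0

```text
clock: 43.7
position: [0.3981, -0.179, 0.1919]
ee_rot: [-2.879, 1.257, -0.001]
ft_force: [0.2, -0.4, -0.5]
width: 0.999
```

```bash
python3 - <<'E'
from h import *
s=st()
for n in("scene","top"):
    f=grab_frame(n); cv2.imwrite(f"pics/{n}26.png",f["color"])
    if n=="top":
        cv2.imwrite("pics/top26c.png",cv2.resize(f["color"][200:300,190:400],None,fx=3.8,fy=3.8,interpolation=2))
    for m in masks_of(f,'cup_a'):
        v,u=np.nonzero(m["region"]); pp=atz(f,[u.mean(),v.mean()],.06)[0]
        if pp[1]<.2: print(n,round(m["conf"],2),fitcyl(f,m["region"],.038,*dims['cup_a'],pp[0],pp[1]))
E
```

```text
t 43.7 pos [ 0.3981 -0.179   0.1919] rot [-2.8791e+00  1.2570e+00 -5.0000e-04] F [ 0.22 -0.37 -0.53] w 0.999
scene 0.9 (array([ 0.6545, -0.165 ]), np.float64(0.907))
scene 0.82 (array([0.6669, 0.0413]), np.float64(0.882))
top 0.84 (array([0.6666, 0.0435]), np.float64(0.942))
top 0.82 (array([ 0.6539, -0.1642]), np.float64(0.952))
```

View pics/scene26.png

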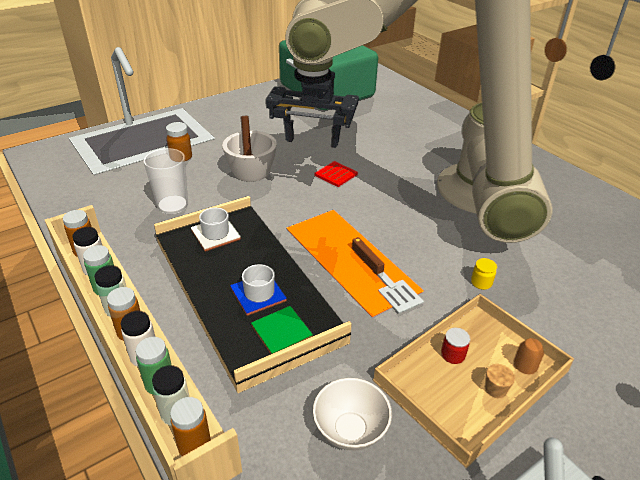

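View pics/top26c.png

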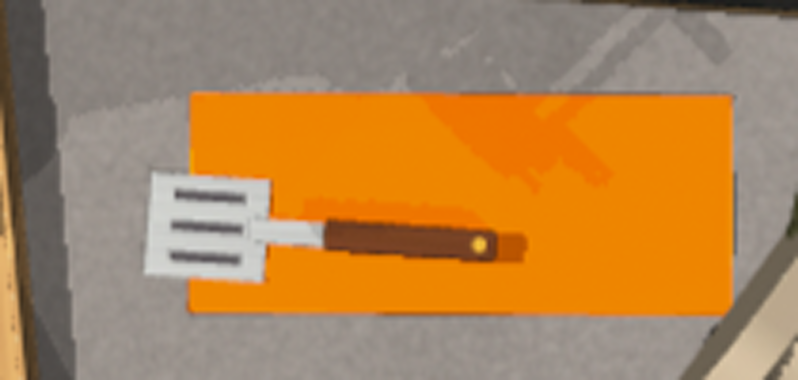

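Both cups stand centred on their tiles (within about 3 mm). The turner's blade overhangs the mat's left end (crop 150,225), so I'll regrasp and shift it.

```bash
python3 - <<'E'
from h import *
f=grab_frame("top")
c=lambda L:np.array(L)/3.8+[190,200]-.35
P=atz(f,c([(326,234),(497,246)]),.032)[:,:2]; print(P)
B=atz(f,c([(150,172),(145,274),(270,180),(265,283)]),.006)[:,:2]; e=B[:2].mean(0); print('edge',e, 'blade mid back',B[2:].mean(0))
u=e-P.mean(0); u/=np.linalg.norm(u); print('yaw',np.degrees(np.arctan2(u[1],u[0])),'origin',e-.15*u, P[1]+.055*u)
yaw=np.degrees(np.arctan2(u[1],u[0]))-90; o=(e-.15*u+P[1]+.055*u)/2
print(o,yaw,plan([*o,.13],tgt(yaw)))
E
```

```text
[[0.41936898 0.10682019]
 [0.4104538  0.00863027]]
edge [0.42858961 0.21349142] blade mid back [0.42215523 0.14306365]
yaw 84.98158603064651 origin [0.41546823 0.06406643] [0.41526498 0.06341943]
[0.4153666  0.06374293] -5.018413969353489 [-0.1657, -0.1782, 0.0618, -0.0, 0.0001, -0.7332]
```

Emit:
jog_arm --pt "-0.03 -0.03 0 0 0 -0.1" --pt "-0.06 -0.06 0 0 0 -0.22" --pt "-0.09 -0.09 0 0 0 -0.34" --pt "-0.11 -0.12 0 0 0 -0.46" --pt "-0.14 -0.15 0 0 0 -0.58" --pt "-0.1657 -0.1782 0.02 0 0 -0.7" --pt "-0.1657 -0.1782 0.04 0 0 -0.733" --pt "-0.1657 -0.1782 0.062 0 0 -0.733" --pt "-0.1657 -0.1782 0.062 0 0 -0.733" --pt "-0.1657 -0.1782 0.062 0 0 -0.733" --pt "-0.1657 -0.1782 0.062 0 0 -0.733"

```text
clock: 44.87
position: [0.4157, 0.063, 0.1307]
ee_rot: [3.138, -0.14, 0.002]
ft_force: [-0.2, -0.6, 0.1]
width: 1.002
```

```bash
python3 - <<'E'
from h import *
s=st(); print(plan([.4154,.0637,.0285],tgt(-5)))
E
```

```text
t 44.87 pos [0.4157 0.063  0.1307] rot [ 3.1384e+00 -1.3990e-01  1.8000e-03] F [-0.17 -0.62  0.09] w 1.002
[-0.0005, -0.0007, 0.1022, 0.0, -0.0012, -0.0019]
```

Emit:
jog_arm --pt "0 0 0.04 0 0 0" --pt "0 0 0.07 0 0 0" --pt "0 0 0.09 0 0 0" --pt "0 0 0.1 0 0 0" --pt "0 0 0.1015 0 0 0" --pt "0 0 0.1015 0 0 0" --pt "0 0 0.1015 0 0 0"

```text
clock: 45.45
position: [0.416, 0.0629, 0.0295]
ee_rot: [3.138, -0.14, 0.004]
ft_force: [0.2, -0.3, 0.1]
width: 0.999
```

Emit:
jog_arm --pt "0 0 0 0 0 0" --pt "0 0 0 0 0 0" --pt "0 0 0 0 0 0" --pt "0 0 0 0 0 0" --pt "0 0 0 0 0 0" --pt "0 0 0 0 0 0" --pt "0 0 0 0 0 0" --pt "0 0 0 0 0 0" --pt "0 0 0 0 0 0" --pt "0 0 0 0 0 0" --pt "0 0 0 0 0 0" --pt "0 0 0 0 0 0" --pt "0 0 0 0 0 0" --pt "0 0 0 0 0 0" --pt "0 0 0 0 0 0" --fingers 1 --newtons 40

```text
clock: 46.7
position: [0.4152, 0.0632, 0.0283]
ee_rot: [-3.139, 0.139, -0.0]
ft_force: [0.2, 0.2, -0.8]
width: 0.199
```

Emit:
jog_arm --pt "0 0 -0.005 0 0 0" --pt "0 0 -0.02 0 0 0" --pt "0 0 -0.03 0 0 0" --pt "0 0 -0.03 0 0 0" --pt "0 0 -0.03 0 0 0"

```text
clock: 47.12
position: [0.4152, 0.0632, 0.0586]
ee_rot: [3.138, -0.139, 0.002]
ft_force: [0.5, -0.0, -2.4]
width: 0.195
```

```bash
python3 - <<'E'
from h import *
s=st(); print(plan([.4365,.016,.0585],tgt(0)))
E
```

```text
t 47.12 pos [0.4152 0.0632 0.0586] rot [ 3.1384e+00 -1.3850e-01  1.6000e-03] F [ 0.5  -0.01 -2.42] w 0.195
[0.0254, 0.0452, 0.0002, 0.0001, -0.001, -0.0882]
```

Emit:
jog_arm --pt "0.012 0.022 0 0 0 -0.045" --pt "0.0254 0.045 0 0 0 -0.088" --pt "0.0254 0.045 0 0 0 -0.088" --pt "0.0254 0.045 0.015 0 0 -0.088" --pt "0.0254 0.045 0.024 0 0 -0.088" --pt "0.0254 0.045 0.028 0 0 -0.088" --pt "0.0254 0.045 0.0295 0 0 -0.088" --pt "0.0254 0.045 0.0295 0 0 -0.088" --pt "0.0254 0.045 0.0295 0 0 -0.088"

```text
clock: 47.87
position: [0.4364, 0.0164, 0.0289]
ee_rot: [-3.142, 0.0, 0.0]
ft_force: [0.4, -1.0, -2.4]
width: 0.203
```

Emit:
jog_arm --pt "0 0 0 0 0 0" --pt "0 0 0 0 0 0" --pt "0 0 0 0 0 0" --pt "0 0 0 0 0 0" --pt "0 0 0 0 0 0" --pt "0 0 0 0 0 0" --pt "0 0 0 0 0 0" --pt "0 0 0 0 0 0" --pt "0 0 0 0 0 0" --pt "0 0 0 0 0 0" --pt "0 0 0 0 0 0" --pt "0 0 -0.02 0 0 0" --pt "0 0 -0.06 0 0 0" --pt "0 0 -0.1 0 0 0" --pt "0 0 -0.14 0 0 0" --pt "0 0.04 -0.17 0 0 0" --pt "0 0.08 -0.17 0 0 0" --pt "0 0.12 -0.17 0 0 0" --pt "-0.03 0.16 -0.17 0 0 0" --pt "-0.04 0.18 -0.17 0 0 0" --fingers 0

```text
clock: 49.53
position: [0.3952, -0.1658, 0.1989]
ee_rot: [3.141, -0.001, -0.0]
ft_force: [0.7, -0.9, 0.4]
width: 0.997
```

Emit:
jog_arm --pt "0 0 0 0 0 0" --pt "0 0 0 0 0 0" --pt "0 0 0 0 0 0" --pt "0 0 0 0 0 0" --pt "0 0 0 0 0 0"

```text
clock: 49.95
position: [0.3968, -0.1628, 0.1988]
ee_rot: [-3.141, -0.003, 0.0]
ft_force: [-0.5, -0.0, 0.3]
width: 1.002
```

```bash
python3 - <<'E'
from h import *
s=st()
for n in("scene","top"):
    f=grab_frame(n); cv2.imwrite(f"pics/{n}27.png",f["color"])
    for m in masks_of(f,'cup_a'):
        v,u=np.nonzero(m["region"]); pp=atz(f,[u.mean(),v.mean()],.06)[0]
        if pp[1]<.2: print(n,round(m["conf"],2),fitcyl(f,m["region"],.038,*dims['cup_a'],pp[0],pp[1]))
    for l in("tin","stopper","shaker","canister","bowl"): print(l,boxes(f,l)[:2])
E
```

```text
t 49.95 pos [ 0.3968 -0.1628  0.1988] rot [-3.1414e+00 -2.7000e-03  0.0000e+00] F [-0.47 -0.05  0.31] w 1.002
scene 0.97 (array([0.6675, 0.0417]), np.float64(0.897))
scene 0.88 (array([ 0.6545, -0.165 ]), np.float64(0.945))
tin [(0.89, [0.4595, 0.3468, 0.0532])]
stopper [(0.77, [0.4475, 0.4329, 0.0472])]
shaker [(0.86, [0.3711, 0.4325, 0.0448])]
canister [(0.61, [0.68, -0.3265, 0.0905])]
bowl [(0.67, [0.6745, 0.3392, 0.0226]), (0.29, [0.6687, 0.0401, 0.0664])]
top 0.94 (array([ 0.654 , -0.1637]), np.float64(0.933))
top 0.61 (array([0.6671, 0.0432]), np.float64(0.95))
tin [(0.94, [0.263, 0.2378, 0.0508]), (0.72, [0.4494, 0.3348, 0.0513])]
stopper [(0.66, [0.4378, 0.4325, 0.0435])]
shaker [(0.67, [0.3573, 0.4186, 0.0516])]
canister [(0.86, [0.6815, -0.3645, 0.0722]), (0.16, [0.6551, 0.0232, 0.0447])]
bowl [(0.95, [0.6868, 0.3602, 0.0221]), (0.37, [0.4417, 0.0119, 0.0034])]
```

View pics/scene27.png

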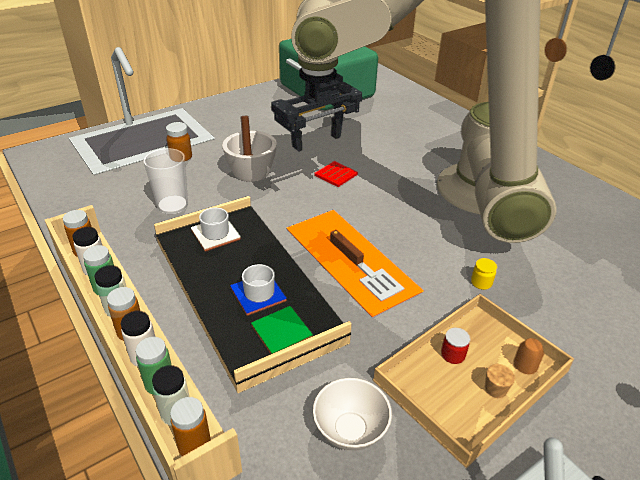

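View pics/top27.png

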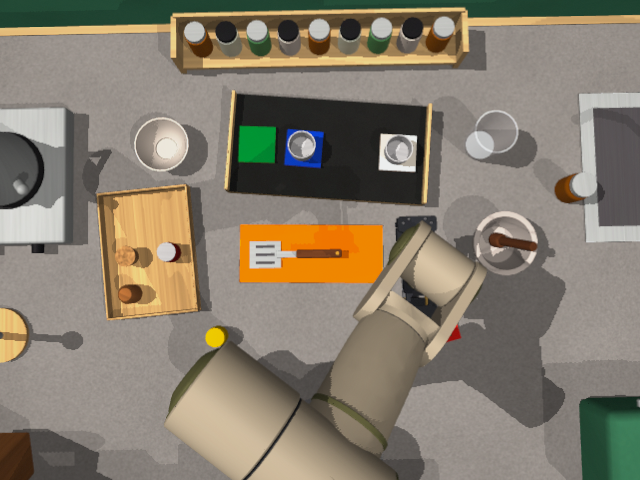

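Final view: turner fully on the mat (top 298,254), cups on blue (304,146) and white (399,151), and tin, stopper and shaker in the crate. The bowl and canister have not moved. Hand in.

```bash
python3 -c "
from cell import *
print(finish_job())"
```

```text
the job is handed in; nothing more can be done
None
```

I turned all three tiles present (white, blue, green; no yellow) with the turner, put the cups on the white and blue tiles, and handed the job in at about 50 s. `finish_job` reports no verdict.

- **Problems on the way:**
  - My first grasp of the turner closed on nothing because I lifted too early; I redid it with more closing time.
  - Later the turner was knocked so its blade hung past the mat's end. I picked it up again and laid it back after placing the second cup.
- **Tiles and cups:** My last pictures showed every tile flat and glaze up inside the rails. The cups were upright within about 3 mm of the tile centres.
- **Turner and the rest:** The turner lay wholly on the mat. The tin, stopper and shaker were in the crate, and the bowl and canister were at their starting places in the top view. The arm was clear with about zero force.
- **Disagreement:** The scene camera put the canister and bowl about 2 to 4 cm off from the top camera. I put this down to the networks marking the middle of whatever surface is visible, because the top-view positions match the start within about 2 mm.

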